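Load the ultrasonic cleaner with spacer tubes and close it

ROBOT

A 6-joint arm with a two-finger parallel gripper is mounted at the origin on the work surface. World frame = base frame: x ahead of the robot, y to its left, z up, the work surface at z = 0. Lengths are in mm, angles in rad, forces in N, time in s.
With the tool pointing down it reaches from about 350 to 775 mm from the base axis. Payload 7.3 kg.
Tool frame: the origin (TCP) lies at the very end of the fingers, on their centre line; the grasp point (between the pads) lies 19 mm behind it; z points along the fingers, y is the line along which they close (so a half turn about z gives the same grasp; the last joint's range is limited). The gripper opens to 92 mm and grips with 3 to 60 N. Pads are 19 mm wide; open, the fingers measure 130 mm over their backs; the gripper's body (75 mm by 190 mm) begins 47 mm behind the grasp point.
Start: joints at [-1.464, 0.342, 1.524, -0, 1.275, -0.146], TCP at [131.333, -508.327, 226.741] pointing down, gripper open.
Joint ranges: [-2.53, 2.53], [-0.77, 2.02], [0.04, 2.7], [-1, 4.14], [0.28, 2.66], [-3.11, 3.11]. Speed limits (rad/s): [2.57, 2.57, 3.14, 3.14, 3.14, 3.14].

INTERFACE

Orientations are given as [roll, pitch, yaw] about the fixed x, y, z axes, in that order (R = Rz(yaw) Ry(pitch) Rx(roll)).
In Python, from plant import bot gives the robot as it stands.
- The arm moves only by the tool jog_arm, never from a script. Its argument "targets" is a list of rows, each an object with "xyz": the shift along the tool's x, y, z as a fraction of full scale, a list of three; "spin": the turn about the tool's z as a fraction of full scale. In form: [{"xyz": [x, y, z], "spin": spin}, ...]. A call has exactly 10 rows; each row shifts and turns the commanded pose from where the row before left it, along the tool's axes as they then stand; what a row does not reach is not made up. Full scale, the value 1, is 80 mm for a shift and 0.1 rad for a turn. A row lasts 1/8 s, in which the tool goes at most 62.5 mm and 10.7 degrees, less where a joint would pass 70% of its speed; a pose out of reach is approached as far as the arm can. A call with a number of a shift or a turn outside -1 to 1 is refused whole. A call with a gripper value outside its range is refused whole. "gripper" is the opening in per cent of the stroke, from 0 (shut) to 100 (fully open), set as the call begins (left out, the last holds). The fingers move at their own pace and stop on an object; the grip force is fixed at half the most. Time passes only in rows, so rows that do not move let the fingers close, or fill a call up. It gives the time, the measured TCP pose, the force, the opening and the grip force at its end, in the units of the state.
- bot.get_obs(): the state, without advancing time (a new reading comes with each control period).
- bot.capture(name): name is "side" or "top"; returns the picture (384x512x3 uint8, blue, green, red); there is no depth.
- bot.get_calibration(name): a dict with "vfov" (degrees; the focal length in pixels is half the picture's height over the tangent of half this angle, whatever the lens; pixels are square), "cx", "cy" (the principal point, pixels), "eye" and "rotation" of the camera in the world. Camera axes: x right, y down, z forward; pixel columns grow to the right and rows downward; lengths in mm; the calibration is good to about 2 mm. A picture is of the moment at which its call begins. get_calibration takes no time and is no camera call.
- bot.close_job(): hands the job in; it is judged then, once.
The state is a dict: "time": time; "joint_positions": joint angles; "dq": joint speeds; "tau": joint torques, N m; "tool_pos": TCP position; "tcp_rot": TCP orientation; "contact_force": force on the tool from outside, world axes, zero at the start; "moment": the same for the moment, N m; "grip_width": finger opening in mm; "finger_force": force on a finger pad.
Only numpy, scipy, OpenCV 4.12 (cv2) and the standard library are available. Lean on these libraries where they do the work, as an engineer would, in place of code of your own. Each camera call takes 0.05 s, during which the arm holds its last target. There are 200 camera calls.

TASK

Load the cleaner with the freshly cut spacer tubes: take its lid off and lay it, handle up, on the rubber mat, lift the hold-down bar out of the carrying cradle's two brackets and lay it aside on the bench, then move every tube from the cradle into the cleaner's wire basket, each lying flat on the basket floor and none on top of another. Then set the lid back on the cleaner so that it is fully seated and level, and put the hold-down bar back down in its two brackets, handle up. Leave everything else on the bench where it is.

Things in the scene. Friction and masses are not known exactly. Their poses are not given: they have to be found in the camera images.
- cleaner: Fixed ultrasonic parts cleaner, an open-topped stainless steel box 272 long (x) x 170 wide (y) x 170 mm high, on the left or right of the cradle, turned by up to 12 degrees. Origin: centre of its underside, z up. The mouth is 240 (x) x 137 mm (y) with a flat rim 16 mm wide around it, 170 mm above the bench.
- cleaner_rim (a point): Centre of the cleaner's mouth in the plane of the rim (170 mm above the bench); axes as the cleaner's. The lid is home when its origin is here and its x lies along the cleaner's x, either way round.
- basket_floor (a point): Centre of the floor of the wire basket fixed in the cleaner (120 mm above the bench, 50 below the rim); axes as the cleaner's. The basket is 230 (x) x 127 mm (y) inside; its walls' tops are 12 mm below the rim.
- lid: The cleaner's loose lid, 0.3 to 0.5 kg, at the start seated on the cleaner. Steel plate 258 (x) x 155 (y) x 4 mm; a lip under it, 230 x 127 mm outside, reaches 8 mm down and enters the mouth with 5 mm to spare all round. Origin: centre of the plate's underside ; z up.
- lid_grip (a point): Middle of the black bow handle on the lid, 36 mm above the lid's origin; axes as the lid's. The handle's bar is 90 long (x) x 20 (y) mm, from 26 to 48 mm above the origin, on two legs: grasp here, closing along y.
- mat: Fixed thin blue rubber mat, 300 (x) x 200 (y) x 4 mm, flat on the bench on the other side of the cradle from the cleaner, clear to lay the lid on (the lid then rests on its lip, origin 12 mm above the bench). Origin: centre of its underside.
- cradle: Fixed carrying cradle ahead of the robot, board 140 (x) x 264 (y) x 10 mm, turned by up to 14 degrees. Origin: centre of its underside, z up. Two combs across it (10 mm thick, at x = +-34 mm, tooth tops 50 mm high) hold up to four tubes lying along x at y = -75, -25, 25, 75 mm, undersides 36 mm high, in notches 26 mm wide; between the combs 58 mm are free down to the board.
- bracket_seat (a point): Midpoint between the cradle's two brackets, open slots 48 mm wide (x) in the end plates at y = +-114 to +-126 mm, at the height of the slots' floors (60 mm; cheeks' tops 82 mm); axes as the cradle's. The bar is home when its origin is here and its y lies along this y, either way round. The bench beyond (+x) the cradle, up to x = 0.70 m, is clear to lay the bar on.
- bar: Loose steel hold-down bar, 0.2 to 0.31 kg, 40 (x) x 280 (y) x 12 mm, at the start lying in the two brackets across the tubes, 4 mm above them. Origin: centre of its underside, z up.
- bar_grip (a point): Middle of the black bow handle on the bar, 40 mm above the bar's origin; axes as the bar's. The handle's grip is 80 long (y) x 20 (x) mm, from 30 to 54 mm above the origin, on two legs: grasp here, closing along x.
- tube1: Loose square aluminium spacer tube, 100 (x, its length) x 20 x 20 mm, about 0.09 kg, origin at its middle. At the start in the cradle notch at y = -75 mm, under the bar. Three or four of the four tubes are there; an absent one reads None from the start.
- tube2: Loose square aluminium spacer tube, 100 (x, its length) x 20 x 20 mm, about 0.09 kg, origin at its middle. At the start in the cradle notch at y = -25 mm, under the bar. Three or four of the four tubes are there; an absent one reads None from the start.
- tube3: Loose square aluminium spacer tube, 100 (x, its length) x 20 x 20 mm, about 0.09 kg, origin at its middle. At the start in the cradle notch at y = 25 mm, under the bar. Three or four of the four tubes are there; an absent one reads None from the start.
- tube4: Loose square aluminium spacer tube, 100 (x, its length) x 20 x 20 mm, about 0.09 kg, origin at its middle. At the start in the cradle notch at y = 75 mm, under the bar. Three or four of the four tubes are there; an absent one reads None from the start.
- driver: Bystander on the bench, a screwdriver 200 mm long with a green handle, at the left: leave it alone.
- caliper: Bystander on the bench, a digital caliper 210 mm long, at the right: leave it alone.
- gearmotor: Bystander on the bench, a small red motor standing on a yellow wheel 68 mm across, beyond the task's things: leave it alone.
- spray: Bystander on the bench, a spray can 170 mm high, 60 mm across, at the far right: leave it alone.
- brush: Bystander on the bench, a flat brush with a wooden handle, beyond the cradle: leave it alone.
- screwtin: Bystander on the bench, a steel bowl 72 mm across, beyond the cradle: leave it alone.
Not all that is in view belongs to the job. Leave any green or red look-alike of the tube2 alone.

How it is judged:
By the outcome, as a careful person would: the job done as asked, in the order asked, and still so for the second after the job is handed in, with the robot touching nothing.
Of tube1, tube2, tube3, tube4 only 3 to 4 are there at a start; the rules pass over those that are not, and their reading is None.
At some moment in a run one of lid may be knocked a few centimetres aside while the robot is not near it.
Once in a run the grip may slacken for a moment while it holds something.
It also fails if it takes over 210 s, if anything falls off the work surface, if the arm or the gripper's body presses on something with over 40 N, if the wrist force passes 120 N, or if a joint passes its speed limit or range.

## Working session

There is one attempt and no reset: what is moved stays moved. The work goes in short steps, Python scripts to look and compute and a tool call to move; the robot and the scene stay as the last step left them, time stands still between calls to the robot, and variables do not carry over. Pictures are saved under pics/ and viewed, at most 17 in all, crops included, and the job is handed in when it is done.

Besides the shell and the picture viewer there is one more tool, called after "Request:" by a JSON object that holds its "method" and its "body". jog_arm: Moves the arm, as the interface text tells. Shift numbers are shares of 80 mm and turn numbers shares of 0.1 rad, none past 1 either way. Its arguments: {"type":"object","properties":{"targets":{"type":"array","items":{"type":"object","properties":{"xyz":{"type":"array","items":{"type":"number"}},"spin":{"type":"number"}}}},"gripper":{"type":"number"}},"required":["targets"]}

```bash
mkdir -p pics; ls; python3 - <<'E'
from plant import bot
import cv2
for n in("top","side"):
    c=bot.get_calibration(n);print(n,c)
    cv2.imwrite(f"pics/{n}0.png",cv2.resize(bot.capture(n),(800,600),interpolation=cv2.INTER_CUBIC))
print(bot.get_obs())
E
```

```text
pics
top {'vfov': 45.90561513013612, 'cx': 255.31681057792485, 'cy': 191.50176922901235, 'eye': array([ 279.44175261,   -7.74380412, 1575.7395034 ]), 'rotation': array([-2.98731418e+00, -1.71110904e-03, -1.58700168e+00])}
side {'vfov': 52.03117480194188, 'cx': 254.90911020863146, 'cy': 185.64475643897208, 'eye': array([  273.87555505, -1048.78674001,   834.61003483]), 'rotation': array([-2.12989531,  0.0051762 , -0.19287355])}
{'time': 0.1, 'joint_positions': array([-1.46396673e+00,  3.42654407e-01,  1.52492498e+00, -5.25434263e-05,
        1.27541754e+00, -1.46001193e-01]), 'dq': array([-0.00078073, -0.00145032, -0.00236307, -0.00024267, -0.00041321,
        0.00013481]), 'tau': array([ 2.43562783e-03, -4.32004344e+01, -2.44694299e+01,  7.21784472e-02,
        5.25608927e-02, -3.63082449e-05]), 'tool_pos': array([ 131.29162415, -507.93314246,  226.11254642]), 'tcp_rot': array([-3.14019601e+00, -1.54586271e-04,  2.52846011e-01]), 'contact_force': array([ 0.20241217, -0.29133216, -0.51631432]), 'moment': array([-0.00821296, -0.00011437,  0.01655133]), 'finger_force': 0.0, 'grip_width': 91.60298017446306}
```

View pics/top0.png

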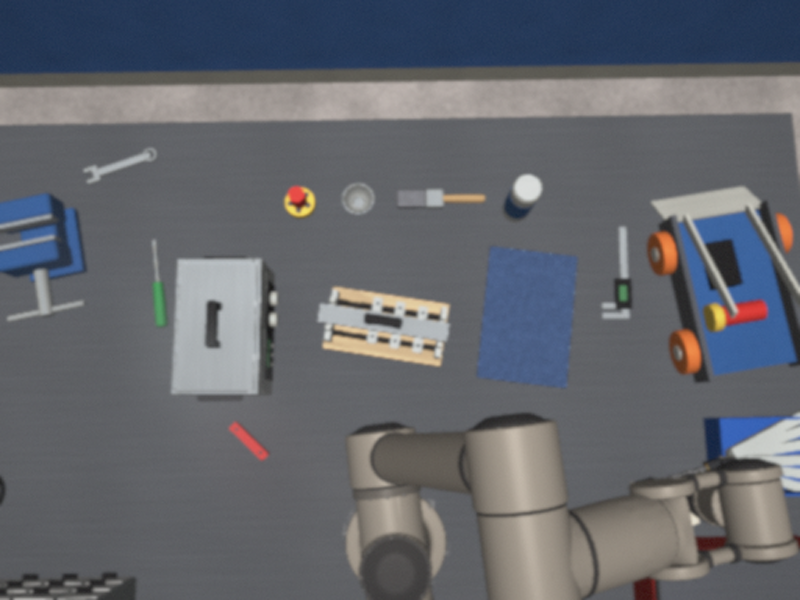

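View pics/side0.png

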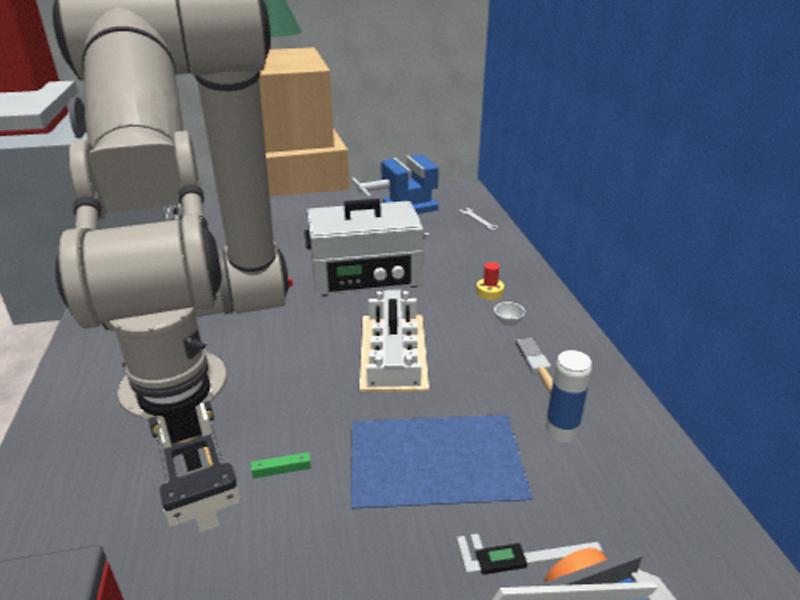

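```bash
cat > h.py <<'E'
from plant import bot
import cv2, numpy as np
from scipy.spatial.transform import Rotation as Ro
def cam(n):
    c=bot.get_calibration(n);f=192/np.tan(np.radians(c['vfov']/2))
    return c,f,Ro.from_euler('xyz',c['rotation']).as_matrix()
def w(n,u,v,z):
    c,f,R=cam(n);d=R@[(u-c['cx'])/f,(v-c['cy'])/f,1];e=c['eye'];return (e+d*(z-e[2])/d[2])[:2]
def px(n,p):
    c,f,R=cam(n);q=R.T@(np.array(p)-c['eye']);return np.array([c['cx']+f*q[0]/q[2],c['cy']+f*q[1]/q[2]])
def crop(im,x0,y0,x1,y1,s): return cv2.resize(im[y0:y1,x0:x1],None,fx=s,fy=s,interpolation=cv2.INTER_CUBIC)
def T(o,yaw,p): # local xy -> world
    c,s=np.cos(yaw),np.sin(yaw);return np.array(o)+[c*p[0]-s*p[1],s*p[0]+c*p[1]]
E
python3 - <<'E'
from h import *
im=bot.capture("top")
a=crop(im,100,150,195,270,4);b=crop(im,195,150,295,270,4)
cv2.imwrite("pics/c1.png",np.hstack([a,b]))
for p in [(355,315),(428,265),(577,256),(566,387),(489,248),(478,378)]: print(p,w("top",p[0]/1.5625,p[1]/1.5625,4).round())
E
```

```text
(355, 315) [490.  84.]
(428, 265) [601. -81.]
(577, 256) [ 617. -420.]
(566, 387) [ 322. -379.]
(489, 248) [ 638. -221.]
(478, 378) [ 345. -186.]
```

View pics/c1.png

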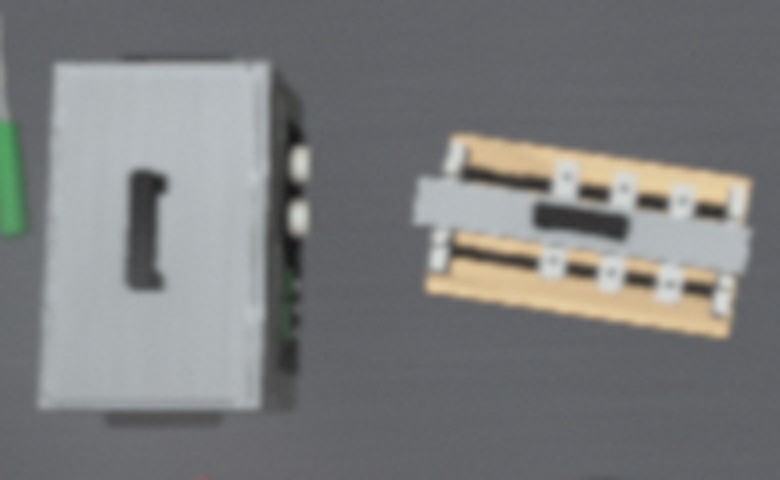

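```bash
python3 - <<'E'
from h import *
def W(x,y,z,x0=100): return w("top",x0+x/4-.4,150+y/4-.4,z)
L=[W(*p,172) for p in [(55,62),(270,62),(262,410),(38,410)]]
print("cleaner corners",np.round(L),np.mean(L,0)); 
print("sizes",[np.linalg.norm(L[i]-L[(i+1)%4]).round() for i in range(4)])
for i,j in((3,0),(2,1)): d=L[j]-L[i];print("yaw",np.arctan2(d[1],d[0]))
a,b=W(147,172,218),W(141,290,218);print("handle",a,b,(a+b)/2,W(144,231,218))
B=[W(*p,12+60) for p in [(418,177),(751,228),(747,274),(414,224)]]
print("bar",np.mean(B,0),[np.linalg.norm(B[i]-B[(i+1)%4]).round() for i in range(4)])
for i,j in((1,0),(2,3)): d=B[j]-B[i];print("yaw",np.arctan2(-d[0],d[1]))
print("barhandle",W(582,222,114))
C=[W(*p,10) for p in [(453,133),(750,179),(729,337),(427,291)]]
print("cradle",np.mean(C,0),[np.linalg.norm(C[i]-C[(i+1)%4]).round() for i in range(4)])
for i,j in((1,0),(2,3)): d=C[j]-C[i];print("yaw",np.arctan2(-d[0],d[1]))
M=[w("top",u/1.5625-.2,v/1.5625-.2,4) for u,v in [(577,256),(566,387),(478,378),(489,248)]]
print("mat",np.mean(M,0))
print("tubes",[(np.add(W(566+58*k,178+12*k,56,),W(553+58*k,262+12*k,56))/2).round(1) for k in range(3)])
E
```

```text
cleaner corners [[589. 434.]
 [587. 264.]
 [314. 266.]
 [317. 438.]] [451.61296144 350.35627712]
sizes [np.float64(170.0), np.float64(273.0), np.float64(172.0), np.float64(273.0)]
yaw -0.01591896671938473
yaw -0.008816565131547585
handle [492.9014319  346.78974431] [403.45746763 349.1282596 ] [448.17944977 347.95900195] [447.95437207 347.96488662]
bar [464.71964625  20.66527999] [np.float64(282.0), np.float64(39.0), np.float64(281.0), np.float64(40.0)]
yaw -0.16922670345316299
yaw -0.16571903385727066
barhandle [462.53385766  19.97297555]
cradle [464.58259995  15.51932475] [np.float64(263.0), np.float64(139.0), np.float64(264.0), np.float64(140.0)]
yaw -0.17152530172201888
yaw -0.16707937247772783
mat [ 481.21882426 -300.86116258]
tubes [array([471.9,  40. ]), array([461. ,  -8.8]), array([450. , -57.5])]
```

```bash
cat > plan.py <<'E'
from h import *
def plan(*wp,start=None,vmax=55):
    "wp: (x,y,z,psi[,vmax]); prints rows of 10 (rounded), tracking the rounding"
    if start is None:
        o=bot.get_obs();p=np.array(o['tool_pos']);s=o['tcp_rot'][2]
    else: p,s=np.array(start[:3],float),start[3]
    rows=[]
    for q in wp:
        v=q[4] if len(q)>4 else vmax; t=np.array(q[:3],float)
        n=max(1,int(np.ceil(max(np.linalg.norm(t-p)/v,abs(q[3]-s)/.1))))
        for k in range(n,0,-1):
            d=(t-p)/k;ds=(q[3]-s)/k
            R=Ro.from_euler('xyz',[np.pi,0,s]).as_matrix()
            a=np.round(R.T@d/80,2);g=np.clip(round(-ds/.1,2),-1,1)
            p=p+R@a*80;s-=g*.1;rows.append((*a.tolist(),float(g)))
    for i in range(0,len(rows),10): print('call');[print(r) for r in rows[i:i+10]]
    print('end',p.round(1),round(s,3))
E
python3 - <<'E'
from plan import *
print('spray,brush,tin',w("top",518/1.5625,205/1.5625,0).round(),w("top",400/1.5625,200/1.5625,0).round(),w("top",358/1.5625,205/1.5625,0).round())
plan((300,-430,300,.2),(440,-200,300,.1),(448,348,290,-.012),(448,348,187,-.012,40))
E
```

```text
spray,brush,tin [ 739. -292.] [755. -21.] [745.  76.]
call
(0.57, -0.1, -0.23, 0.13)
(0.57, -0.11, -0.23, 0.13)
(0.57, -0.12, -0.23, 0.13)
(0.57, -0.13, -0.23, 0.14)
(0.46, -0.49, -0.0, 0.2)
(0.45, -0.5, -0.0, 0.2)
(0.43, -0.51, -0.0, 0.2)
(0.43, -0.53, -0.0, 0.2)
(0.41, -0.53, -0.0, 0.2)
(0.08, -0.68, 0.01, 0.11)
call
(0.07, -0.68, 0.01, 0.11)
(0.06, -0.68, 0.01, 0.11)
(0.06, -0.68, 0.01, 0.11)
(0.05, -0.68, 0.01, 0.11)
(0.04, -0.69, 0.01, 0.11)
(0.03, -0.69, 0.02, 0.11)
(0.03, -0.68, 0.01, 0.12)
(0.02, -0.69, 0.02, 0.11)
(0.0, -0.68, 0.01, 0.12)
(0.0, -0.0, 0.43, -0.0)
call
(0.0, -0.0, 0.43, -0.0)
(0.0, -0.0, 0.43, -0.0)
end [447.8 347.8 187. ] -0.012
```

Request:
{"method": "jog_arm", "body": {"targets": [{"xyz": [0.57, -0.1, -0.23], "spin": 0.13}, {"xyz": [0.57, -0.11, -0.23], "spin": 0.13}, {"xyz": [0.57, -0.12, -0.23], "spin": 0.13}, {"xyz": [0.57, -0.13, -0.23], "spin": 0.14}, {"xyz": [0.46, -0.49, 0], "spin": 0.2}, {"xyz": [0.45, -0.5, 0], "spin": 0.2}, {"xyz": [0.43, -0.51, 0], "spin": 0.2}, {"xyz": [0.43, -0.53, 0], "spin": 0.2}, {"xyz": [0.41, -0.53, 0], "spin": 0.2}, {"xyz": [0.08, -0.68, 0.01], "spin": 0.11}], "gripper": 100}}

```text
time: 1.4
tool_pos: [442.0, -143.9, 298.9]
tcp_rot: [-3.141, 0.0, 0.089]
contact_force: [1.1, 0.3, -0.0]
grip_width: 92.0
finger_force: 0.0
```

Request:
{"method": "jog_arm", "body": {"targets": [{"xyz": [0.07, -0.68, 0.01], "spin": 0.11}, {"xyz": [0.06, -0.68, 0.01], "spin": 0.11}, {"xyz": [0.06, -0.68, 0.01], "spin": 0.11}, {"xyz": [0.05, -0.68, 0.01], "spin": 0.11}, {"xyz": [0.04, -0.69, 0.01], "spin": 0.11}, {"xyz": [0.03, -0.69, 0.02], "spin": 0.11}, {"xyz": [0.03, -0.68, 0.01], "spin": 0.12}, {"xyz": [0.02, -0.69, 0.02], "spin": 0.11}, {"xyz": [0, -0.68, 0.01], "spin": 0.12}, {"xyz": [0, 0, 0], "spin": 0}]}}

```text
time: 2.65
tool_pos: [446.8, 350.6, 289.4]
tcp_rot: [3.141, 0.002, -0.008]
contact_force: [0.7, -0.9, -0.0]
grip_width: 91.6
finger_force: 0.0
```

```bash
python3 - <<'E'
from plan import *
o=bot.get_obs();print(o['tool_pos'],o['tcp_rot'],o['joint_positions'].round(2))
cv2.imwrite("pics/s1.png",crop(bot.capture("side"),150,90,310,210,5))
plan((448,348,187,-.012,15))
E
```

```text
[446.81628827 350.62066921 289.40887851] [ 3.14139665e+00  1.63087979e-03 -7.82504950e-03] [0.53 0.39 1.29 0.   1.47 2.11]
call
(0.0, 0.0, 0.18, 0.0)
(0.0, 0.0, 0.18, 0.0)
(0.0, 0.0, 0.18, 0.01)
(0.0, 0.0, 0.19, 0.0)
(0.0, 0.0, 0.18, 0.01)
(0.01, 0.0, 0.19, 0.0)
(0.0, 0.01, 0.18, 0.01)
end [447.9 347.9 187.2] -0.012
```

View pics/s1.png

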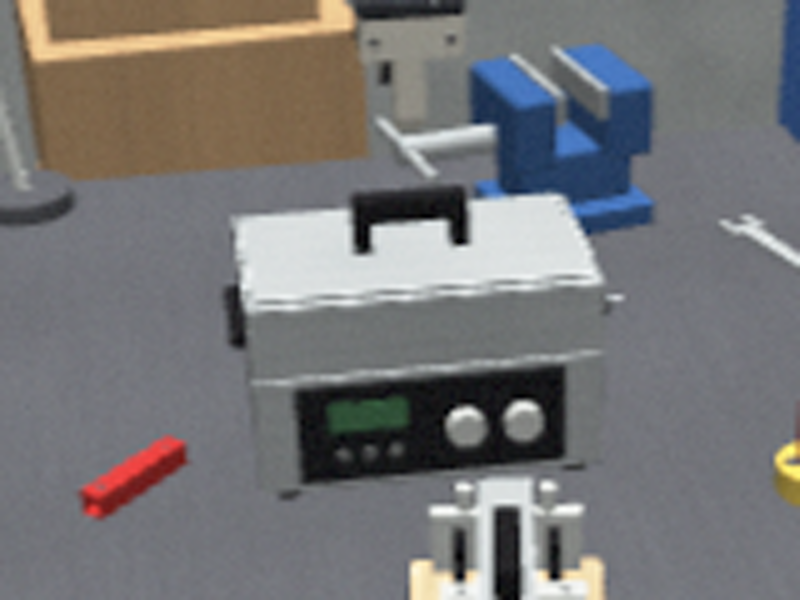

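Request:
{"method": "jog_arm", "body": {"targets": [{"xyz": [0, 0.01, 0.25], "spin": 0}, {"xyz": [0, 0.01, 0.25], "spin": 0}, {"xyz": [0, 0, 0.25], "spin": 0.02}, {"xyz": [0, 0, 0.25], "spin": 0.02}, {"xyz": [0.01, 0, 0.14], "spin": 0}, {"xyz": [0, 0, 0.12], "spin": 0}, {"xyz": [0, 0, 0], "spin": 0}, {"xyz": [0, 0, 0], "spin": 0}, {"xyz": [0, 0, 0], "spin": 0}, {"xyz": [0, 0, 0], "spin": 0}]}}

```text
time: 3.95
tool_pos: [448.7, 346.0, 190.2]
tcp_rot: [-3.141, -0.001, -0.016]
contact_force: [-0.1, 0.1, -0.1]
grip_width: 91.7
finger_force: 0.0
```

Request:
{"method": "jog_arm", "body": {"targets": [{"xyz": [0, 0, 0], "spin": 0}, {"xyz": [0, 0, 0], "spin": 0}, {"xyz": [0, 0, 0], "spin": 0}, {"xyz": [0, 0, 0], "spin": 0}, {"xyz": [0, 0, 0], "spin": 0}, {"xyz": [0, 0, 0], "spin": 0}, {"xyz": [0, 0, 0], "spin": 0}, {"xyz": [0, 0, 0], "spin": 0}, {"xyz": [0, 0, -0.1], "spin": 0}, {"xyz": [0, 0, -0.1], "spin": 0}], "gripper": 0}}

```text
time: 5.2
tool_pos: [448.4, 345.7, 206.0]
tcp_rot: [3.141, 0.001, -0.016]
contact_force: [0.2, 0.3, -5.0]
grip_width: 19.9
finger_force: 30.0
```

```bash
python3 - <<'E'
from plan import *
plan((448,346,230,-.014,15),(481,-301,220,-.128,44),(481,-301,60,-.128,30),(481,-301,34,-.128,10))
E
```

```text
call
(-0.0, -0.0, -0.15, -0.01)
(-0.01, -0.0, -0.15, -0.01)
(0.04, 0.54, 0.01, 0.08)
(0.04, 0.54, 0.01, 0.08)
(0.04, 0.54, 0.01, 0.08)
(0.05, 0.54, 0.01, 0.07)
(0.05, 0.54, 0.01, 0.08)
(0.06, 0.54, 0.01, 0.07)
(0.06, 0.53, 0.01, 0.08)
(0.06, 0.53, 0.01, 0.07)
call
(0.07, 0.53, 0.01, 0.08)
(0.07, 0.54, 0.01, 0.07)
(0.08, 0.53, 0.01, 0.08)
(0.08, 0.53, 0.0, 0.07)
(0.08, 0.53, 0.01, 0.08)
(0.09, 0.54, 0.0, 0.07)
(0.09, 0.53, 0.01, 0.08)
(0.0, 0.0, 0.33, -0.0)
(0.0, 0.0, 0.33, -0.0)
(0.0, 0.0, 0.33, -0.0)
call
(0.0, 0.0, 0.34, -0.0)
(0.0, 0.0, 0.33, -0.0)
(0.0, 0.0, 0.34, -0.0)
(0.0, 0.0, 0.11, -0.0)
(0.0, 0.0, 0.11, -0.0)
(0.0, 0.0, 0.1, -0.0)
end [ 480.8 -300.8   34. ] -0.128
```

Request:
{"method": "jog_arm", "body": {"targets": [{"xyz": [0, 0, -0.15], "spin": 0}, {"xyz": [0, 0, -0.15], "spin": 0}, {"xyz": [0.04, 0.3, 0.01], "spin": 0.08}, {"xyz": [0.04, 0.54, 0.01], "spin": 0.08}, {"xyz": [0.04, 0.54, 0.01], "spin": 0.08}, {"xyz": [0.05, 0.54, 0.01], "spin": 0.07}, {"xyz": [0.05, 0.54, 0.01], "spin": 0.08}, {"xyz": [0.06, 0.54, 0.01], "spin": 0.07}, {"xyz": [0.06, 0.53, 0.01], "spin": 0.08}, {"xyz": [0.06, 0.53, 0.01], "spin": 0.07}]}}

```text
time: 6.45
tool_pos: [466.1, 18.6, 224.4]
tcp_rot: [3.141, -0.001, -0.077]
contact_force: [0.0, -0.1, -4.1]
grip_width: 19.7
finger_force: 30.0
```

Request:
{"method": "jog_arm", "body": {"targets": [{"xyz": [0.07, 0.53, 0.01], "spin": 0.08}, {"xyz": [0.07, 0.54, 0.01], "spin": 0.07}, {"xyz": [0.08, 0.53, 0.01], "spin": 0.08}, {"xyz": [0.08, 0.53, 0], "spin": 0.07}, {"xyz": [0.08, 0.53, 0.01], "spin": 0.08}, {"xyz": [0.09, 0.54, 0], "spin": 0.07}, {"xyz": [0.09, 0.53, 0.01], "spin": 0.08}, {"xyz": [0, 0.24, 0], "spin": 0}, {"xyz": [0, 0, 0], "spin": 0}, {"xyz": [0, 0, 0], "spin": 0}]}}

```text
time: 7.7
tool_pos: [478.3, -299.3, 219.8]
tcp_rot: [-3.141, 0.0, -0.13]
contact_force: [0.3, 0.1, -5.0]
grip_width: 19.3
finger_force: 30.0
```

```bash
python3 - <<'E'
from plan import *
a=bot.capture("top");b=bot.capture("side")
cv2.imwrite("pics/p2.png",np.hstack([crop(a,95,140,250,280,3),crop(b,190,170,300,310,3)]))
o=bot.get_obs();print(o['tool_pos'],o['tcp_rot'],o['grip_width'],o['contact_force'])
plan((481,-301,60,-.128,30),(481,-301,34,-.128,10))
E
```

```text
[ 478.47386691 -299.16584538  219.86191784] [-3.14140069e+00 -1.35796966e-04 -1.28705644e-01] 20.02322897025727 [ 0.62800671  1.21725517 -3.99357616]
call
(0.01, 0.0, 0.33, -0.0)
(0.0, 0.0, 0.33, -0.0)
(0.01, 0.0, 0.33, -0.0)
(0.0, 0.01, 0.34, -0.0)
(0.01, 0.0, 0.33, -0.0)
(0.0, 0.01, 0.34, -0.01)
(0.0, -0.0, 0.11, 0.0)
(0.0, -0.0, 0.11, 0.0)
(0.0, -0.0, 0.1, 0.0)
end [ 480.6 -301.1   34.3] -0.128
```

View pics/p2.png

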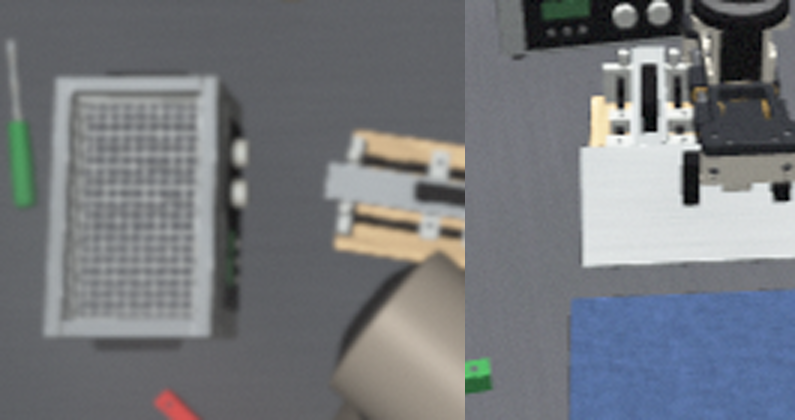

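Request:
{"method": "jog_arm", "body": {"targets": [{"xyz": [0.01, 0, 0.33], "spin": 0}, {"xyz": [0.01, 0, 0.33], "spin": 0}, {"xyz": [0.01, 0, 0.33], "spin": 0}, {"xyz": [0, 0.01, 0.34], "spin": 0}, {"xyz": [0, 0.01, 0.33], "spin": 0}, {"xyz": [0, 0, 0.34], "spin": 0}, {"xyz": [0, 0, 0.11], "spin": 0}, {"xyz": [0, 0, 0.11], "spin": 0}, {"xyz": [0, 0, 0.08], "spin": 0}, {"xyz": [0, 0, 0], "spin": 0}]}}

```text
time: 9.05
tool_pos: [480.5, -302.3, 35.6]
tcp_rot: [3.142, 0.0, -0.13]
contact_force: [-0.4, 0.1, -3.1]
grip_width: 19.8
finger_force: 30.0
```

```bash
python3 - <<'E'
from plan import *
W=lambda x,y,z:w("top",95+x/3-.4,140+y/3-.4,z)
for nm,L in(("outer",[(57,77),(217,77),(208,336),(44,336)]),("mouth",[(72,92),(200,92),(193,320),(62,320)])):
    L=[W(*p,170) for p in L];print(nm,np.round(L),np.mean(L,0),[np.linalg.norm(L[i]-L[(i+1)%4]).round() for i in range(4)])
    for i,j in((3,0),(2,1)): d=L[j]-L[i];print("yaw",np.arctan2(d[1],d[0]).round(4))
# fit precisely: edges of the bright rim via threshold
im=bot.capture("top");g=cv2.cvtColor(im,cv2.COLOR_BGR2GRAY)[155:260,105:172]
m=(g>140).astype(np.uint8);m=cv2.morphologyEx(m,cv2.MORPH_CLOSE,np.ones((7,7)))
n,l,st,c=cv2.connectedComponentsWithStats(m);k=1+np.argmax(st[1:,4])
cn,_=cv2.findContours((l==k).astype(np.uint8),0,2);r=cv2.minAreaRect(max(cn,key=cv2.contourArea));b=cv2.boxPoints(r)+[105,155]
L=[w("top",*p,170) for p in b];print(b.round(1).tolist(),np.round(L),np.mean(L,0))
E
```

```text
outer [[589. 433.]
 [586. 265.]
 [316. 270.]
 [318. 438.]] [452.36224804 351.5807553 ] [np.float64(169.0), np.float64(271.0), np.float64(168.0), np.float64(271.0)]
yaw -0.0173
yaw -0.0203
mouth [[573. 417.]
 [571. 282.]
 [332. 286.]
 [334. 420.]] [452.43282205 351.35272545] [np.float64(135.0), np.float64(239.0), np.float64(134.0), np.float64(239.0)]
yaw -0.0129
yaw -0.0144
[[109.7, 251.0], [112.1, 164.5], [166.8, 166.0], [164.4, 252.5]] [[320. 437.]
 [592. 438.]
 [584. 265.]
 [313. 269.]] [452.15013957 352.24167965]
```

Request:
{"method": "jog_arm", "body": {"targets": [{"xyz": [0, 0, 0.03], "spin": 0}, {"xyz": [0, 0, 0.02], "spin": 0}, {"xyz": [0, 0, 0], "spin": 0}, {"xyz": [0, 0, 0], "spin": 0}, {"xyz": [0, 0, 0], "spin": 0}, {"xyz": [0, 0, 0], "spin": 0}, {"xyz": [0, 0, 0], "spin": 0}, {"xyz": [0, 0, 0], "spin": 0}, {"xyz": [0, 0, 0], "spin": 0}, {"xyz": [0, 0, 0], "spin": 0}]}}

```text
time: 10.35
tool_pos: [480.6, -302.6, 32.1]
tcp_rot: [3.141, -0.001, -0.13]
contact_force: [-3.9, 1.3, 5.9]
grip_width: 19.9
finger_force: 30.0
```

Request:
{"method": "jog_arm", "body": {"targets": [{"xyz": [0, 0, 0], "spin": 0}, {"xyz": [0, 0, 0], "spin": 0}, {"xyz": [0, 0, 0], "spin": 0}, {"xyz": [0, 0, 0], "spin": 0}, {"xyz": [0, 0, 0], "spin": 0}, {"xyz": [0, 0, 0], "spin": 0}, {"xyz": [0, 0, -0.2], "spin": 0}, {"xyz": [0, 0, -0.4], "spin": 0}, {"xyz": [0, 0, -0.6], "spin": 0}, {"xyz": [0, 0, -0.6], "spin": 0}], "gripper": 80}}

```text
time: 11.6
tool_pos: [480.4, -302.3, 178.1]
tcp_rot: [3.141, -0.001, -0.13]
contact_force: [0.3, 0.1, -0.5]
grip_width: 73.1
finger_force: 0.0
```

```bash
python3 - <<'E'
from plan import *
a=1.402
plan((463,19.5,230,a),(463,19.5,160,a,30),(463,19.5,81,a,20))
E
```

```text
call
(-0.05, -0.25, -0.04, -0.96)
(-0.02, -0.25, -0.04, -0.96)
(0.0, -0.25, -0.04, -0.96)
(0.03, -0.25, -0.04, -0.96)
(0.05, -0.25, -0.04, -0.96)
(0.07, -0.24, -0.04, -0.96)
(0.1, -0.23, -0.04, -0.96)
(0.12, -0.22, -0.04, -0.96)
(0.14, -0.21, -0.04, -0.96)
(0.16, -0.2, -0.04, -0.95)
call
(0.18, -0.18, -0.04, -0.96)
(0.19, -0.16, -0.04, -0.95)
(0.21, -0.14, -0.04, -0.96)
(0.22, -0.13, -0.04, -0.95)
(0.23, -0.1, -0.04, -0.96)
(0.23, -0.08, -0.05, -0.95)
(0.0, -0.0, 0.29, -0.0)
(0.0, -0.0, 0.29, -0.0)
(0.0, -0.0, 0.3, -0.0)
(0.0, -0.0, 0.25, -0.0)
call
(0.0, -0.0, 0.24, -0.0)
(0.0, -0.0, 0.25, -0.0)
(0.0, -0.0, 0.24, -0.0)
end [463.1  19.4  81.3] 1.402
```

Request:
{"method": "jog_arm", "body": {"targets": [{"xyz": [-0.05, -0.25, -0.04], "spin": -0.96}, {"xyz": [-0.02, -0.25, -0.04], "spin": -0.96}, {"xyz": [0, -0.25, -0.04], "spin": -0.96}, {"xyz": [0.03, -0.25, -0.04], "spin": -0.96}, {"xyz": [0.05, -0.25, -0.04], "spin": -0.96}, {"xyz": [0.07, -0.24, -0.04], "spin": -0.96}, {"xyz": [0.1, -0.23, -0.04], "spin": -0.96}, {"xyz": [0.12, -0.22, -0.04], "spin": -0.96}, {"xyz": [0.14, -0.21, -0.04], "spin": -0.96}, {"xyz": [0.16, -0.2, -0.04], "spin": -0.95}]}}

```text
time: 12.85
tool_pos: [469.9, -100.2, 208.8]
tcp_rot: [3.14, -0.0, 0.832]
contact_force: [-0.5, 0.4, -0.4]
grip_width: 73.5
finger_force: 0.0
```

Request:
{"method": "jog_arm", "body": {"targets": [{"xyz": [0.18, -0.18, -0.04], "spin": -0.96}, {"xyz": [0.19, -0.16, -0.04], "spin": -0.95}, {"xyz": [0.21, -0.14, -0.04], "spin": -0.96}, {"xyz": [0.22, -0.13, -0.04], "spin": -0.95}, {"xyz": [0.23, -0.1, -0.04], "spin": -0.96}, {"xyz": [0.23, -0.08, -0.05], "spin": -0.95}, {"xyz": [0, 0, 0.29], "spin": 0}, {"xyz": [0, 0, 0.29], "spin": 0}, {"xyz": [0, 0, 0.3], "spin": 0}, {"xyz": [0, 0, 0], "spin": 0}]}}

```text
time: 14.1
tool_pos: [462.3, 19.5, 156.8]
tcp_rot: [-3.139, 0.0, 1.402]
contact_force: [0.9, 0.1, 0.8]
grip_width: 73.4
finger_force: 0.0
```

```bash
python3 - <<'E'
from plan import *
b=bot.capture("side")
cv2.imwrite("pics/s3.png",crop(b,190,140,350,260,5))
a=1.402
print([px("side",p).round() for p in [(463,19.5,114),(463,19.5,100)]])
o=bot.get_obs();print(o['tool_pos'],o['tcp_rot'])
plan((463,19.5,81,a,20))
E
```

```text
[array([250., 196.]), array([250., 200.])]
[463.17554393  19.36313443 157.84752232] [3.14157735e+00 6.29814149e-05 1.40178174e+00]
call
(0.0, -0.0, 0.24, -0.0)
(0.0, -0.0, 0.24, -0.0)
(0.0, -0.0, 0.24, -0.0)
(0.0, -0.0, 0.24, -0.0)
end [463.2  19.4  81. ] 1.402
```

View pics/s3.png

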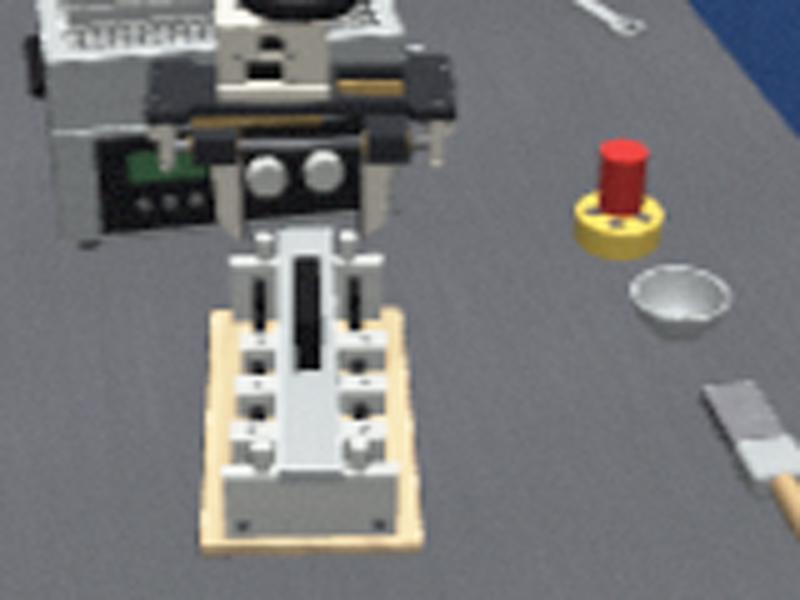

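Request:
{"method": "jog_arm", "body": {"targets": [{"xyz": [0, 0, 0.3], "spin": 0}, {"xyz": [0, 0, 0.3], "spin": 0}, {"xyz": [0, 0, 0.2], "spin": 0}, {"xyz": [0, 0, 0.16], "spin": 0}, {"xyz": [0, 0, 0], "spin": 0}, {"xyz": [0, 0, 0], "spin": 0}, {"xyz": [0, 0, 0], "spin": 0}, {"xyz": [0, 0, 0], "spin": 0}, {"xyz": [0, 0, 0], "spin": 0}, {"xyz": [0, 0, 0], "spin": 0}]}}

```text
time: 15.4
tool_pos: [463.2, 19.3, 80.3]
tcp_rot: [3.142, 0.0, 1.402]
contact_force: [-0.3, -0.2, 0.1]
grip_width: 73.5
finger_force: 0.0
```

Request:
{"method": "jog_arm", "body": {"targets": [{"xyz": [0, 0, 0], "spin": 0}, {"xyz": [0, 0, 0], "spin": 0}, {"xyz": [0, 0, 0], "spin": 0}, {"xyz": [0, 0, 0], "spin": 0}, {"xyz": [0, 0, 0], "spin": 0}, {"xyz": [0, 0, 0], "spin": 0}, {"xyz": [0, 0, 0], "spin": 0}, {"xyz": [0, 0, 0], "spin": 0}, {"xyz": [0, 0, -0.05], "spin": 0}, {"xyz": [0, 0, -0.05], "spin": 0}], "gripper": 0}}

```text
time: 16.65
tool_pos: [462.9, 19.4, 88.4]
tcp_rot: [-3.141, 0.0, 1.402]
contact_force: [0.3, 0.2, -1.5]
grip_width: 19.8
finger_force: 30.0
```

```bash
python3 - <<'E'
from plan import *
a=1.402;print(bot.get_obs()['tool_pos'])
plan((463,19.5,170,a,30),(612,-6,165,a,40),(612,-6,50,a,20),(612,-6,24,a,10))
E
```

```text
[462.92343586  19.37018248  88.40179204]
call
(0.0, 0.0, -0.34, -0.0)
(0.0, 0.0, -0.34, -0.0)
(0.0, 0.0, -0.34, -0.0)
(0.0, 0.47, 0.02, -0.0)
(0.0, 0.47, 0.01, -0.0)
(0.0, 0.48, 0.02, -0.0)
(0.0, 0.47, 0.01, -0.0)
(0.0, 0.0, 0.24, -0.0)
(0.0, 0.0, 0.24, -0.0)
(0.0, 0.0, 0.24, -0.0)
call
(0.0, 0.0, 0.24, -0.0)
(0.0, 0.0, 0.24, -0.0)
(0.0, 0.0, 0.24, -0.0)
(0.0, 0.0, 0.11, -0.0)
(0.0, 0.0, 0.11, -0.0)
(0.0, 0.0, 0.11, -0.0)
end [612.   -6.1  23.6] 1.402
```

Request:
{"method": "jog_arm", "body": {"targets": [{"xyz": [0, 0, -0.34], "spin": 0}, {"xyz": [0, 0, -0.34], "spin": 0}, {"xyz": [0, 0, -0.34], "spin": 0}, {"xyz": [0, 0.47, 0.02], "spin": 0}, {"xyz": [0, 0.47, 0.01], "spin": 0}, {"xyz": [0, 0.48, 0.02], "spin": 0}, {"xyz": [0, 0.47, 0.01], "spin": 0}, {"xyz": [0, 0, 0.24], "spin": 0}, {"xyz": [0, 0, 0.24], "spin": 0}, {"xyz": [0, 0, 0.24], "spin": 0}]}}

```text
time: 17.9
tool_pos: [612.0, -6.1, 106.7]
tcp_rot: [-3.141, 0.0, 1.402]
contact_force: [-0.0, -0.5, -2.6]
grip_width: 19.5
finger_force: 30.0
```

Request:
{"method": "jog_arm", "body": {"targets": [{"xyz": [0, 0, 0.24], "spin": 0}, {"xyz": [0, 0, 0.24], "spin": 0}, {"xyz": [0, 0, 0.24], "spin": 0}, {"xyz": [0, 0, 0.11], "spin": 0}, {"xyz": [0, 0, 0.11], "spin": 0}, {"xyz": [0, 0, 0.1], "spin": 0}, {"xyz": [0, 0, 0], "spin": 0}, {"xyz": [0, 0, 0], "spin": 0}, {"xyz": [0, 0, 0], "spin": 0}, {"xyz": [0, 0, 0], "spin": 0}]}}

```text
time: 19.15
tool_pos: [612.4, -6.1, 24.6]
tcp_rot: [3.141, 0.0, 1.402]
contact_force: [-0.3, 0.4, -2.1]
grip_width: 19.8
finger_force: 30.0
```

Request:
{"method": "jog_arm", "body": {"targets": [{"xyz": [0, 0, 0.03], "spin": 0}, {"xyz": [0, 0, 0.02], "spin": 0}, {"xyz": [0, 0, 0], "spin": 0}, {"xyz": [0, 0, 0], "spin": 0}, {"xyz": [0, 0, 0], "spin": 0}, {"xyz": [0, 0, 0], "spin": 0}, {"xyz": [0, 0, 0], "spin": 0}, {"xyz": [0, 0, 0], "spin": 0}, {"xyz": [0, 0, 0], "spin": 0}, {"xyz": [0, 0, 0], "spin": 0}]}}

```text
time: 20.4
tool_pos: [612.2, -6.1, 20.3]
tcp_rot: [-3.142, 0.0, 1.402]
contact_force: [-0.9, 0.3, -0.5]
grip_width: 19.9
finger_force: 30.0
```

Request:
{"method": "jog_arm", "body": {"targets": [{"xyz": [0, 0, 0], "spin": 0}, {"xyz": [0, 0, 0], "spin": 0}, {"xyz": [0, 0, 0], "spin": 0}, {"xyz": [0, 0, 0], "spin": 0}, {"xyz": [0, 0, -0.2], "spin": 0}, {"xyz": [0, 0, -0.4], "spin": 0}, {"xyz": [0, 0, -0.5], "spin": 0}, {"xyz": [0, 0, -0.5], "spin": 0}, {"xyz": [0, 0, -0.5], "spin": 0}, {"xyz": [0, 0, 0], "spin": 0}], "gripper": 65}}

```text
time: 21.65
tool_pos: [614.2, -6.3, 193.5]
tcp_rot: [3.133, -0.0, 1.402]
contact_force: [0.4, 0.4, -0.4]
grip_width: 59.8
finger_force: 0.0
```

```bash
python3 - <<'E'
from plan import *
a=-.169
plan((451,-56.5,170,a),(451,-56.5,110,a,30))
E
```

```text
call
(-0.06, -0.12, 0.02, 0.98)
(-0.07, -0.11, 0.02, 0.98)
(-0.08, -0.11, 0.02, 0.98)
(-0.09, -0.1, 0.02, 0.98)
(-0.1, -0.09, 0.02, 0.98)
(-0.11, -0.08, 0.02, 0.98)
(-0.12, -0.06, 0.02, 0.98)
(-0.12, -0.05, 0.02, 0.98)
(-0.13, -0.04, 0.02, 0.98)
(-0.13, -0.03, 0.02, 0.98)
call
(-0.13, -0.02, 0.02, 0.98)
(-0.13, -0.0, 0.01, 0.99)
(-0.13, 0.01, 0.02, 0.98)
(-0.13, 0.02, 0.01, 0.99)
(-0.13, 0.04, 0.02, 0.98)
(-0.13, 0.05, 0.01, 0.99)
(0.0, -0.0, 0.25, -0.0)
(0.0, -0.0, 0.25, -0.0)
(0.0, -0.0, 0.25, -0.0)
end [450.7 -56.5 110.3] -0.169
```

Request:
{"method": "jog_arm", "body": {"targets": [{"xyz": [-0.06, -0.12, 0.02], "spin": 0.98}, {"xyz": [-0.07, -0.11, 0.02], "spin": 0.98}, {"xyz": [-0.08, -0.11, 0.02], "spin": 0.98}, {"xyz": [-0.09, -0.1, 0.02], "spin": 0.98}, {"xyz": [-0.1, -0.09, 0.02], "spin": 0.98}, {"xyz": [-0.11, -0.08, 0.02], "spin": 0.98}, {"xyz": [-0.12, -0.06, 0.02], "spin": 0.98}, {"xyz": [-0.12, -0.05, 0.02], "spin": 0.98}, {"xyz": [-0.13, -0.04, 0.02], "spin": 0.98}, {"xyz": [-0.13, -0.03, 0.02], "spin": 0.98}]}}

```text
time: 22.9
tool_pos: [509.0, -37.4, 172.1]
tcp_rot: [-3.141, 0.001, 0.419]
contact_force: [0.1, -0.1, -0.7]
grip_width: 59.7
finger_force: 0.0
```

Request:
{"method": "jog_arm", "body": {"targets": [{"xyz": [-0.13, -0.02, 0.02], "spin": 0.98}, {"xyz": [-0.13, 0, 0.01], "spin": 0.99}, {"xyz": [-0.13, 0.01, 0.02], "spin": 0.98}, {"xyz": [-0.13, 0.02, 0.01], "spin": 0.99}, {"xyz": [-0.13, 0.04, 0.02], "spin": 0.98}, {"xyz": [-0.13, 0.05, 0.01], "spin": 0.99}, {"xyz": [0, 0, 0.25], "spin": 0}, {"xyz": [0, 0, 0.25], "spin": 0}, {"xyz": [0, 0, 0.25], "spin": 0}, {"xyz": [0, 0, 0], "spin": 0}], "gripper": 35}}

```text
time: 24.15
tool_pos: [447.5, -55.9, 104.1]
tcp_rot: [-3.141, 0.003, -0.169]
contact_force: [-0.7, 0.4, 0.6]
grip_width: 32.2
finger_force: 0.0
```

```bash
python3 - <<'E'
from plan import *
b=bot.capture("side")
o=bot.get_obs();print(o['tool_pos'],o['tcp_rot'],o['grip_width'])
v=crop(b,200,170,300,245,8)
for p in [(451,-56.5,56),(460,-7,56),(468,42,56)]:
    u=(px("side",p)-[200,170])*8+4;cv2.circle(v,tuple(int(i) for i in u),4,(0,0,255),1)
u=(px("side",o['tool_pos'])-[200,170])*8+4;cv2.circle(v,tuple(int(i) for i in u),4,(0,255,255),2)
cv2.imwrite("pics/s4.png",v)
plan((451,-56.5,40,-.169,12))
E
```

```text
[448.33342299 -56.16543994 104.96839917] [-3.14148168e+00  1.42903213e-03 -1.69274221e-01] 32.08071735464074
call
(0.01, -0.0, 0.14, -0.0)
(0.0, -0.0, 0.13, -0.0)
(0.01, -0.0, 0.14, -0.0)
(0.0, -0.0, 0.13, -0.0)
(0.01, -0.0, 0.14, -0.0)
(0.0, -0.0, 0.13, -0.0)
end [450.7 -56.6  40.2] -0.169
```

View pics/s4.png

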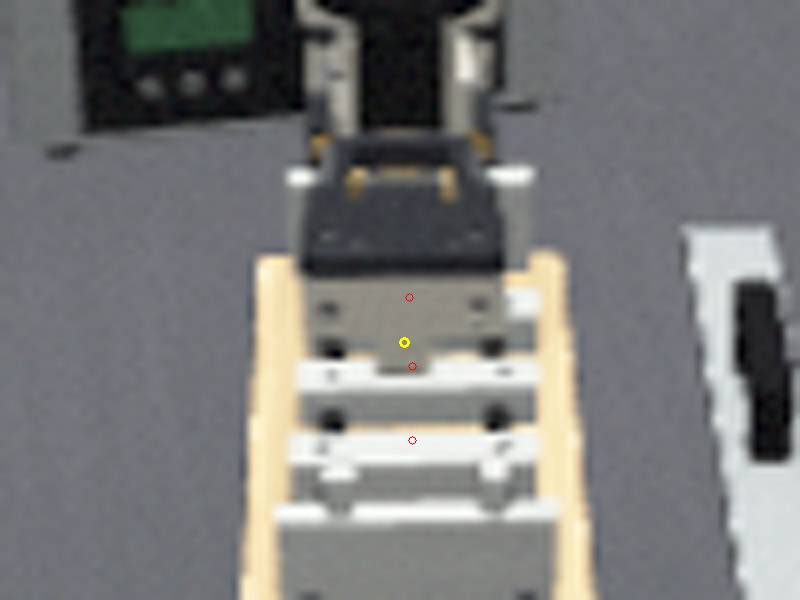

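Request:
{"method": "jog_arm", "body": {"targets": [{"xyz": [0.01, 0.01, 0.2], "spin": 0}, {"xyz": [0.01, 0, 0.2], "spin": 0}, {"xyz": [0.01, 0, 0.2], "spin": 0}, {"xyz": [0, 0, 0.12], "spin": 0}, {"xyz": [0, 0, 0.09], "spin": 0}, {"xyz": [0, 0, 0], "spin": 0}, {"xyz": [0, 0, 0], "spin": 0}, {"xyz": [0, 0, 0], "spin": 0}, {"xyz": [0, 0, 0], "spin": 0}, {"xyz": [0, 0, 0], "spin": 0}]}}

```text
time: 25.45
tool_pos: [451.1, -57.5, 40.4]
tcp_rot: [3.142, -0.0, -0.169]
contact_force: [-0.8, 0.3, -0.4]
grip_width: 32.2
finger_force: 0.0
```

Request:
{"method": "jog_arm", "body": {"targets": [{"xyz": [0, 0, 0], "spin": 0}, {"xyz": [0, 0, 0], "spin": 0}, {"xyz": [0, 0, 0], "spin": 0}, {"xyz": [0, 0, 0], "spin": 0}, {"xyz": [0, 0, 0], "spin": 0}, {"xyz": [0, 0, 0], "spin": 0}, {"xyz": [0, 0, 0], "spin": 0}, {"xyz": [0, 0, 0], "spin": 0}, {"xyz": [0, 0, -0.1], "spin": 0}, {"xyz": [0, 0, -0.1], "spin": 0}], "gripper": 0}}

```text
time: 26.7
tool_pos: [450.9, -57.4, 56.8]
tcp_rot: [-3.142, 0.0, -0.169]
contact_force: [0.7, -0.1, -0.8]
grip_width: 19.9
finger_force: 30.0
```

```bash
python3 - <<'E'
from plan import *
print(bot.get_obs()['tool_pos'])
c,y=(452,351),-.016
for x in(70,0,-70): print(x,T(c,y,(x,0)).round(1))
p=T(c,y,(70,0))
plan((451,-56,150,-.169,35),(p[0]-20,200,230,1.0,40),(*p,215,1.555,40),(*p,160,1.555,25),(*p,128,1.555,10))
E
```

```text
[450.91974515 -57.38170934  56.75480501]
70 [522.  349.9]
0 [452. 351.]
-70 [382.  352.1]
call
(-0.0, -0.01, -0.39, -0.0)
(-0.0, -0.0, -0.39, -0.0)
(-0.0, -0.01, -0.39, -0.0)
(0.01, -0.27, -0.08, -0.97)
(0.03, -0.27, -0.08, -0.97)
(0.06, -0.27, -0.08, -0.98)
(0.09, -0.26, -0.08, -0.97)
(0.11, -0.25, -0.08, -0.98)
(0.13, -0.24, -0.09, -0.97)
(0.16, -0.22, -0.08, -0.98)
call
(0.18, -0.21, -0.09, -0.97)
(0.19, -0.19, -0.08, -0.98)
(0.21, -0.16, -0.09, -0.97)
(0.23, -0.15, -0.08, -0.98)
(0.24, -0.12, -0.09, -0.97)
(0.28, -0.13, 0.03, -0.93)
(0.3, -0.11, 0.03, -0.92)
(0.3, -0.08, 0.03, -0.93)
(0.31, -0.05, 0.03, -0.92)
(0.32, -0.02, 0.04, -0.93)
call
(0.31, 0.01, 0.03, -0.92)
(0.0, -0.0, 0.23, -0.0)
(0.0, -0.0, 0.23, -0.0)
(0.0, -0.0, 0.23, -0.0)
(0.0, -0.0, 0.1, -0.0)
(0.0, -0.0, 0.1, -0.0)
(0.0, -0.0, 0.1, -0.0)
(0.0, -0.0, 0.1, -0.0)
end [522.2 349.6 128. ] 1.555
```

Request:
{"method": "jog_arm", "body": {"targets": [{"xyz": [0, 0, -0.39], "spin": 0}, {"xyz": [0, 0, -0.39], "spin": 0}, {"xyz": [0, 0, -0.39], "spin": 0}, {"xyz": [0.01, -0.27, -0.08], "spin": -0.97}, {"xyz": [0.03, -0.27, -0.08], "spin": -0.97}, {"xyz": [0.06, -0.27, -0.08], "spin": -0.98}, {"xyz": [0.09, -0.26, -0.08], "spin": -0.97}, {"xyz": [0.11, -0.25, -0.08], "spin": -0.98}, {"xyz": [0.13, -0.24, -0.09], "spin": -0.97}, {"xyz": [0.16, -0.22, -0.08], "spin": -0.98}]}}

```text
time: 27.95
tool_pos: [480.9, 93.4, 196.3]
tcp_rot: [-3.142, -0.0, 0.516]
contact_force: [-0.2, 0.7, -0.8]
grip_width: 19.4
finger_force: 30.0
```

Request:
{"method": "jog_arm", "body": {"targets": [{"xyz": [0.18, -0.21, -0.09], "spin": -0.97}, {"xyz": [0.19, -0.19, -0.08], "spin": -0.98}, {"xyz": [0.21, -0.16, -0.09], "spin": -0.97}, {"xyz": [0.23, -0.15, -0.08], "spin": -0.98}, {"xyz": [0.24, -0.12, -0.09], "spin": -0.97}, {"xyz": [0.28, -0.13, 0.03], "spin": -0.93}, {"xyz": [0.3, -0.11, 0.03], "spin": -0.92}, {"xyz": [0.3, -0.08, 0.03], "spin": -0.93}, {"xyz": [0.31, -0.05, 0.03], "spin": -0.92}, {"xyz": [0.32, -0.02, 0.04], "spin": -0.93}]}}

```text
time: 29.2
tool_pos: [518.3, 324.3, 217.6]
tcp_rot: [-3.142, -0.0, 1.466]
contact_force: [1.5, -0.4, -0.8]
grip_width: 19.7
finger_force: 30.0
```

Request:
{"method": "jog_arm", "body": {"targets": [{"xyz": [0.31, 0.01, 0.03], "spin": -0.92}, {"xyz": [0, 0, 0], "spin": 0}, {"xyz": [0, 0, 0.2], "spin": 0}, {"xyz": [0, 0, 0.2], "spin": 0}, {"xyz": [0, 0, 0.2], "spin": 0}, {"xyz": [0, 0, 0.09], "spin": 0}, {"xyz": [0, 0, 0], "spin": 0}, {"xyz": [0, 0, 0], "spin": 0}, {"xyz": [0, 0, 0], "spin": 0}, {"xyz": [0, 0, 0], "spin": 0}]}}

```text
time: 30.45
tool_pos: [522.1, 348.1, 159.9]
tcp_rot: [3.141, -0.0, 1.555]
contact_force: [1.3, -0.8, -0.1]
grip_width: 19.7
finger_force: 30.0
```

Request:
{"method": "jog_arm", "body": {"targets": [{"xyz": [0, 0, 0.1], "spin": 0}, {"xyz": [0, 0, 0.1], "spin": 0}, {"xyz": [0, 0, 0.1], "spin": 0}, {"xyz": [0, 0, 0.08], "spin": 0}, {"xyz": [0, 0, 0.05], "spin": 0}, {"xyz": [0, 0, 0], "spin": 0}, {"xyz": [0, 0, 0], "spin": 0}, {"xyz": [0, 0, 0], "spin": 0}, {"xyz": [0, 0, 0], "spin": 0}, {"xyz": [0, 0, 0], "spin": 0}]}}

```text
time: 31.7
tool_pos: [522.0, 348.0, 125.1]
tcp_rot: [3.142, 0.0, 1.555]
contact_force: [0.0, 0.5, -1.1]
grip_width: 19.6
finger_force: 30.0
```

Request:
{"method": "jog_arm", "body": {"targets": [{"xyz": [0, 0, 0], "spin": 0}, {"xyz": [0, 0, 0], "spin": 0}, {"xyz": [0, 0, 0], "spin": 0}, {"xyz": [0, 0, 0], "spin": 0}, {"xyz": [0, 0, -0.1], "spin": 0}, {"xyz": [0, 0, -0.3], "spin": 0}, {"xyz": [0, 0, -0.4], "spin": 0}, {"xyz": [0, 0, -0.5], "spin": 0}, {"xyz": [0, 0, 0], "spin": 0}, {"xyz": [0, 0, 0], "spin": 0}], "gripper": 35}}

```text
time: 32.95
tool_pos: [521.7, 347.8, 228.9]
tcp_rot: [-3.141, 0.0, 1.555]
contact_force: [0.2, 0.2, -1.7]
grip_width: 32.2
finger_force: 0.0
```

```bash
python3 - <<'E'
from plan import *
plan((480,190,220,.9,45),(460,-8,160,-.169,45),(460,-8,100,-.169,25),(460,-8,40.5,-.169,15))
E
```

```text
call
(-0.28, -0.07, 0.02, 0.94)
(-0.29, -0.04, 0.02, 0.93)
(-0.29, -0.02, 0.01, 0.94)
(-0.29, 0.01, 0.02, 0.93)
(-0.29, 0.04, 0.01, 0.94)
(-0.29, 0.07, 0.02, 0.93)
(-0.27, 0.09, 0.01, 0.94)
(-0.19, 0.12, 0.07, 0.97)
(-0.18, 0.14, 0.07, 0.97)
(-0.16, 0.16, 0.07, 0.97)
call
(-0.15, 0.17, 0.07, 0.97)
(-0.13, 0.18, 0.07, 0.97)
(-0.11, 0.2, 0.07, 0.97)
(-0.09, 0.21, 0.07, 0.97)
(-0.07, 0.21, 0.07, 0.97)
(-0.05, 0.22, 0.06, 0.98)
(-0.03, 0.23, 0.07, 0.97)
(-0.01, 0.23, 0.06, 0.98)
(-0.0, -0.0, 0.25, -0.0)
(-0.0, -0.0, 0.25, -0.0)
call
(-0.0, -0.0, 0.25, -0.0)
(-0.0, -0.0, 0.19, -0.0)
(-0.0, -0.0, 0.19, -0.0)
(-0.0, -0.0, 0.18, -0.0)
(-0.0, -0.0, 0.19, -0.0)
end [460.1  -8.3  40.1] -0.169
```

Request:
{"method": "jog_arm", "body": {"targets": [{"xyz": [-0.28, -0.07, 0.02], "spin": 0.94}, {"xyz": [-0.29, -0.04, 0.02], "spin": 0.93}, {"xyz": [-0.29, -0.02, 0.01], "spin": 0.94}, {"xyz": [-0.29, 0.01, 0.02], "spin": 0.93}, {"xyz": [-0.29, 0.04, 0.01], "spin": 0.94}, {"xyz": [-0.29, 0.07, 0.02], "spin": 0.93}, {"xyz": [-0.27, 0.09, 0.01], "spin": 0.94}, {"xyz": [-0.19, 0.12, 0.07], "spin": 0.97}, {"xyz": [-0.18, 0.14, 0.07], "spin": 0.97}, {"xyz": [-0.16, 0.16, 0.07], "spin": 0.97}]}}

```text
time: 34.2
tool_pos: [474.3, 135.5, 202.1]
tcp_rot: [-3.14, 0.002, 0.606]
contact_force: [-1.0, 0.8, 0.3]
grip_width: 32.2
finger_force: 0.0
```

Request:
{"method": "jog_arm", "body": {"targets": [{"xyz": [-0.15, 0.17, 0.07], "spin": 0.97}, {"xyz": [-0.13, 0.18, 0.07], "spin": 0.97}, {"xyz": [-0.11, 0.2, 0.07], "spin": 0.97}, {"xyz": [-0.09, 0.21, 0.07], "spin": 0.97}, {"xyz": [-0.07, 0.21, 0.07], "spin": 0.97}, {"xyz": [-0.05, 0.22, 0.06], "spin": 0.98}, {"xyz": [-0.03, 0.23, 0.07], "spin": 0.97}, {"xyz": [-0.01, 0.23, 0.06], "spin": 0.98}, {"xyz": [0, 0, 0.25], "spin": 0}, {"xyz": [0, 0, 0.25], "spin": 0}]}}

```text
time: 35.45
tool_pos: [459.5, -8.4, 118.9]
tcp_rot: [3.142, 0.002, -0.17]
contact_force: [0.5, 0.7, -0.2]
grip_width: 32.3
finger_force: 0.0
```

Request:
{"method": "jog_arm", "body": {"targets": [{"xyz": [0, 0, 0.25], "spin": 0}, {"xyz": [0, 0, 0], "spin": 0}, {"xyz": [0, 0, 0], "spin": 0}, {"xyz": [0, 0, 0], "spin": 0}, {"xyz": [0, 0, 0], "spin": 0}, {"xyz": [0, 0, 0], "spin": 0}, {"xyz": [0, 0, 0], "spin": 0}, {"xyz": [0, 0, 0], "spin": 0}, {"xyz": [0, 0, 0], "spin": 0}, {"xyz": [0, 0, 0], "spin": 0}]}}

```text
time: 36.7
tool_pos: [460.4, -8.2, 100.3]
tcp_rot: [3.142, -0.0, -0.169]
contact_force: [0.7, -0.2, -0.0]
grip_width: 32.1
finger_force: 0.0
```

```bash
python3 - <<'E'
from plan import *
b=bot.capture("side")
v=crop(b,150,100,310,220,5)
for p in [(460,-8,56),(468,42,56)]:
    u=(px("side",p)-[150,100])*5+2;cv2.circle(v,tuple(int(i) for i in u),3,(0,0,255),1)
cv2.imwrite("pics/s5.png",v)
plan((460,-8,40.5,-.169,15))
E
```

```text
call
(-0.0, -0.0, 0.19, -0.0)
(-0.0, -0.0, 0.19, -0.0)
(-0.0, -0.0, 0.18, -0.0)
(-0.01, -0.0, 0.19, -0.0)
end [459.6  -8.1  40.3] -0.169
```

View pics/s5.png

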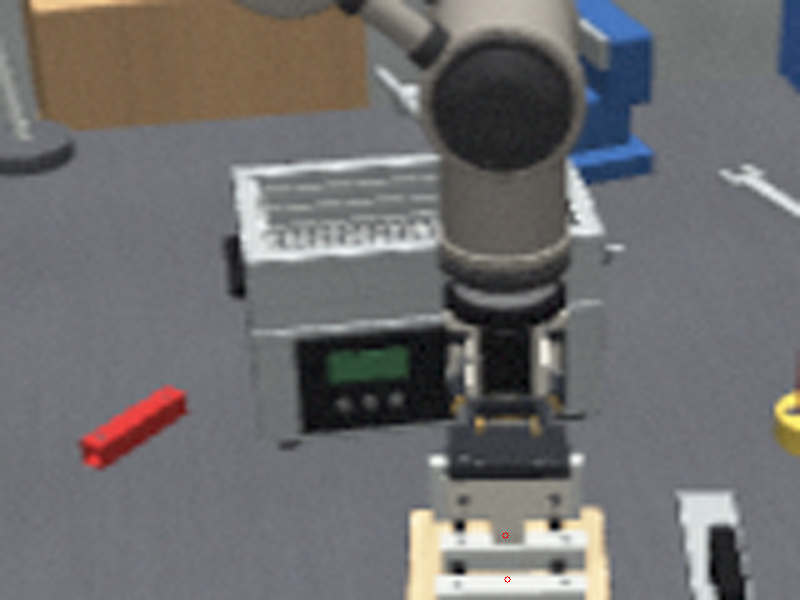

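Request:
{"method": "jog_arm", "body": {"targets": [{"xyz": [0, 0, 0.2], "spin": 0}, {"xyz": [0, 0, 0.2], "spin": 0}, {"xyz": [0, 0, 0.2], "spin": 0}, {"xyz": [0, 0, 0.15], "spin": 0}, {"xyz": [0, 0, 0], "spin": 0}, {"xyz": [0, 0, 0], "spin": 0}, {"xyz": [0, 0, 0], "spin": 0}, {"xyz": [0, 0, 0], "spin": 0}, {"xyz": [0, 0, 0], "spin": 0}, {"xyz": [0, 0, 0], "spin": 0}]}}

```text
time: 38.0
tool_pos: [460.4, -8.2, 40.4]
tcp_rot: [3.142, -0.0, -0.169]
contact_force: [-0.3, 0.0, -0.0]
grip_width: 32.2
finger_force: 0.0
```

Request:
{"method": "jog_arm", "body": {"targets": [{"xyz": [0, 0, 0], "spin": 0}, {"xyz": [0, 0, 0], "spin": 0}, {"xyz": [0, 0, 0], "spin": 0}, {"xyz": [0, 0, 0], "spin": 0}, {"xyz": [0, 0, 0], "spin": 0}, {"xyz": [0, 0, 0], "spin": 0}, {"xyz": [0, 0, 0], "spin": 0}, {"xyz": [0, 0, 0], "spin": 0}, {"xyz": [0, 0, -0.1], "spin": 0}, {"xyz": [0, 0, -0.1], "spin": 0}], "gripper": 0}}

```text
time: 39.25
tool_pos: [460.3, -8.1, 56.8]
tcp_rot: [-3.141, 0.0, -0.169]
contact_force: [-0.1, -0.0, -1.0]
grip_width: 19.7
finger_force: 30.0
```

```bash
python3 - <<'E'
from plan import *
plan((460,-8,150,-.169,35),(455,200,230,1.0,40),(452,351,215,1.555,40),(452,351,160,1.555,20))
E
```

```text
call
(-0.0, -0.0, -0.39, -0.0)
(-0.0, -0.0, -0.39, -0.0)
(-0.0, -0.0, -0.39, -0.0)
(-0.04, -0.21, -0.08, -0.97)
(-0.02, -0.22, -0.08, -0.97)
(-0.0, -0.22, -0.08, -0.98)
(0.02, -0.22, -0.08, -0.97)
(0.04, -0.21, -0.08, -0.98)
(0.06, -0.21, -0.09, -0.97)
(0.08, -0.2, -0.08, -0.98)
call
(0.1, -0.19, -0.09, -0.97)
(0.12, -0.18, -0.08, -0.98)
(0.14, -0.17, -0.09, -0.97)
(0.15, -0.15, -0.08, -0.98)
(0.17, -0.14, -0.09, -0.97)
(0.26, -0.17, 0.03, -0.93)
(0.28, -0.15, 0.03, -0.92)
(0.29, -0.13, 0.03, -0.93)
(0.3, -0.1, 0.03, -0.92)
(0.3, -0.07, 0.04, -0.93)
call
(0.31, -0.03, 0.03, -0.92)
(0.0, -0.0, 0.23, -0.0)
(0.0, -0.0, 0.23, -0.0)
(0.0, -0.0, 0.23, -0.0)
end [452.4 350.9 160. ] 1.555
```

Request:
{"method": "jog_arm", "body": {"targets": [{"xyz": [0, 0, -0.39], "spin": 0}, {"xyz": [0, 0, -0.39], "spin": 0}, {"xyz": [0, 0, -0.39], "spin": 0}, {"xyz": [-0.04, -0.21, -0.08], "spin": -0.97}, {"xyz": [-0.02, -0.22, -0.08], "spin": -0.97}, {"xyz": [0, -0.22, -0.08], "spin": -0.98}, {"xyz": [0.02, -0.22, -0.08], "spin": -0.97}, {"xyz": [0.04, -0.21, -0.08], "spin": -0.98}, {"xyz": [0.06, -0.21, -0.09], "spin": -0.97}, {"xyz": [0.08, -0.2, -0.08], "spin": -0.98}]}}

```text
time: 40.5
tool_pos: [456.7, 114.6, 196.3]
tcp_rot: [-3.141, -0.001, 0.516]
contact_force: [0.4, 1.0, -1.8]
grip_width: 19.7
finger_force: 30.0
```

Request:
{"method": "jog_arm", "body": {"targets": [{"xyz": [0.1, -0.19, -0.09], "spin": -0.97}, {"xyz": [0.12, -0.18, -0.08], "spin": -0.98}, {"xyz": [0.14, -0.17, -0.09], "spin": -0.97}, {"xyz": [0.15, -0.15, -0.08], "spin": -0.98}, {"xyz": [0.17, -0.14, -0.09], "spin": -0.97}, {"xyz": [0.26, -0.17, 0.03], "spin": -0.93}, {"xyz": [0.28, -0.15, 0.03], "spin": -0.92}, {"xyz": [0.29, -0.13, 0.03], "spin": -0.93}, {"xyz": [0.3, -0.1, 0.03], "spin": -0.92}, {"xyz": [0.3, -0.07, 0.04], "spin": -0.93}]}}

```text
time: 41.75
tool_pos: [451.6, 327.1, 217.6]
tcp_rot: [3.142, -0.001, 1.466]
contact_force: [0.5, 0.2, -1.0]
grip_width: 19.5
finger_force: 30.0
```

Request:
{"method": "jog_arm", "body": {"targets": [{"xyz": [0.31, -0.03, 0.03], "spin": -0.92}, {"xyz": [0, 0, 0], "spin": 0}, {"xyz": [0, 0, 0.2], "spin": 0}, {"xyz": [0, 0, 0.2], "spin": 0}, {"xyz": [0, 0, 0.2], "spin": 0}, {"xyz": [0, 0, 0.09], "spin": 0}, {"xyz": [0, 0, 0], "spin": 0}, {"xyz": [0, 0, 0], "spin": 0}, {"xyz": [0, 0, 0], "spin": 0}, {"xyz": [0, 0, 0], "spin": 0}]}}

```text
time: 43.0
tool_pos: [452.6, 350.9, 159.8]
tcp_rot: [3.141, -0.0, 1.555]
contact_force: [0.4, -0.2, -1.4]
grip_width: 19.3
finger_force: 30.0
```

Request:
{"method": "jog_arm", "body": {"targets": [{"xyz": [0, 0, 0.1], "spin": 0}, {"xyz": [0, 0, 0.1], "spin": 0}, {"xyz": [0, 0, 0.1], "spin": 0}, {"xyz": [0, 0, 0.08], "spin": 0}, {"xyz": [0, 0, 0.05], "spin": 0}, {"xyz": [0, 0, 0], "spin": 0}, {"xyz": [0, 0, 0], "spin": 0}, {"xyz": [0, 0, 0], "spin": 0}, {"xyz": [0, 0, 0], "spin": 0}, {"xyz": [0, 0, 0], "spin": 0}]}}

```text
time: 44.25
tool_pos: [452.4, 350.8, 125.1]
tcp_rot: [3.142, 0.0, 1.555]
contact_force: [0.3, -0.0, -1.6]
grip_width: 19.8
finger_force: 30.0
```

Request:
{"method": "jog_arm", "body": {"targets": [{"xyz": [0, 0, 0], "spin": 0}, {"xyz": [0, 0, 0], "spin": 0}, {"xyz": [0, 0, 0], "spin": 0}, {"xyz": [0, 0, 0], "spin": 0}, {"xyz": [0, 0, -0.1], "spin": 0}, {"xyz": [0, 0, -0.3], "spin": 0}, {"xyz": [0, 0, -0.4], "spin": 0}, {"xyz": [0, 0, -0.5], "spin": 0}, {"xyz": [0, 0, 0], "spin": 0}, {"xyz": [0, 0, 0], "spin": 0}], "gripper": 35}}

```text
time: 45.5
tool_pos: [452.2, 350.6, 228.9]
tcp_rot: [-3.141, 0.0, 1.555]
contact_force: [0.5, 0.5, -0.7]
grip_width: 31.9
finger_force: 0.0
```

```bash
python3 - <<'E'
from plan import *
plan((460,210,220,.7,45),(468,41.5,160,-.169,45),(468,41.5,100,-.169,25))
E
```

```text
call
(-0.2, 0.01, 0.01, 0.95)
(-0.19, 0.03, 0.01, 0.95)
(-0.19, 0.05, 0.01, 0.95)
(-0.18, 0.07, 0.01, 0.95)
(-0.18, 0.09, 0.01, 0.95)
(-0.17, 0.1, 0.02, 0.95)
(-0.15, 0.12, 0.01, 0.95)
(-0.14, 0.13, 0.02, 0.95)
(-0.14, 0.14, 0.01, 0.95)
(-0.14, 0.19, 0.08, 0.97)
call
(-0.12, 0.2, 0.08, 0.96)
(-0.1, 0.21, 0.08, 0.97)
(-0.08, 0.22, 0.09, 0.96)
(-0.06, 0.23, 0.08, 0.97)
(-0.04, 0.23, 0.09, 0.96)
(-0.02, 0.23, 0.08, 0.97)
(0.0, 0.24, 0.09, 0.96)
(0.03, 0.23, 0.08, 0.97)
(-0.0, -0.0, 0.25, -0.0)
(-0.0, -0.0, 0.25, -0.0)
call
(-0.0, -0.0, 0.25, -0.0)
end [468.4  41.4 100.1] -0.169
```

Request:
{"method": "jog_arm", "body": {"targets": [{"xyz": [-0.2, 0.01, 0.01], "spin": 0.95}, {"xyz": [-0.19, 0.03, 0.01], "spin": 0.95}, {"xyz": [-0.19, 0.05, 0.01], "spin": 0.95}, {"xyz": [-0.18, 0.07, 0.01], "spin": 0.95}, {"xyz": [-0.18, 0.09, 0.01], "spin": 0.95}, {"xyz": [-0.17, 0.1, 0.02], "spin": 0.95}, {"xyz": [-0.15, 0.12, 0.01], "spin": 0.95}, {"xyz": [-0.14, 0.13, 0.02], "spin": 0.95}, {"xyz": [-0.14, 0.14, 0.01], "spin": 0.95}, {"xyz": [-0.14, 0.19, 0.08], "spin": 0.97}]}}

```text
time: 46.75
tool_pos: [460.5, 190.7, 212.9]
tcp_rot: [-3.141, 0.002, 0.6]
contact_force: [0.1, -0.5, 0.1]
grip_width: 32.2
finger_force: 0.0
```

Request:
{"method": "jog_arm", "body": {"targets": [{"xyz": [-0.12, 0.2, 0.08], "spin": 0.96}, {"xyz": [-0.1, 0.21, 0.08], "spin": 0.97}, {"xyz": [-0.08, 0.22, 0.09], "spin": 0.96}, {"xyz": [-0.06, 0.23, 0.08], "spin": 0.97}, {"xyz": [-0.04, 0.23, 0.09], "spin": 0.96}, {"xyz": [-0.02, 0.23, 0.08], "spin": 0.97}, {"xyz": [0, 0.24, 0.09], "spin": 0.96}, {"xyz": [0.03, 0.23, 0.08], "spin": 0.97}, {"xyz": [0, 0, 0.25], "spin": 0}, {"xyz": [0, 0, 0.25], "spin": 0}]}}

```text
time: 48.0
tool_pos: [467.8, 41.3, 118.8]
tcp_rot: [3.141, 0.002, -0.17]
contact_force: [-0.2, 0.7, 0.2]
grip_width: 32.2
finger_force: 0.0
```

Request:
{"method": "jog_arm", "body": {"targets": [{"xyz": [0, 0, 0.2], "spin": 0}, {"xyz": [0, 0, 0], "spin": 0}, {"xyz": [0, 0, 0.2], "spin": 0}, {"xyz": [0, 0, 0.2], "spin": 0}, {"xyz": [0, 0, 0.2], "spin": 0}, {"xyz": [0, 0, 0.19], "spin": 0}, {"xyz": [0, 0, 0], "spin": 0}, {"xyz": [0, 0, 0], "spin": 0}, {"xyz": [0, 0, 0], "spin": 0}, {"xyz": [0, 0, 0], "spin": 0}]}}

```text
time: 49.25
tool_pos: [468.9, 41.5, 41.6]
tcp_rot: [-3.142, -0.001, -0.169]
contact_force: [-0.2, -0.3, -0.7]
grip_width: 32.4
finger_force: 0.0
```

Request:
{"method": "jog_arm", "body": {"targets": [{"xyz": [0, 0, 0], "spin": 0}, {"xyz": [0, 0, 0], "spin": 0}, {"xyz": [0, 0, 0], "spin": 0}, {"xyz": [0, 0, 0], "spin": 0}, {"xyz": [0, 0, 0], "spin": 0}, {"xyz": [0, 0, 0], "spin": 0}, {"xyz": [0, 0, 0], "spin": 0}, {"xyz": [0, 0, 0], "spin": 0}, {"xyz": [0, 0, -0.1], "spin": 0}, {"xyz": [0, 0, -0.1], "spin": 0}], "gripper": 0}}

```text
time: 50.5
tool_pos: [468.2, 41.5, 57.2]
tcp_rot: [3.141, 0.001, -0.169]
contact_force: [0.1, -1.1, -1.7]
grip_width: 19.5
finger_force: 30.0
```

```bash
python3 - <<'E'
from plan import *
o=bot.get_obs();print(o['tool_pos'],o['grip_width'])
plan((468,41.5,150,-.169,35),(400,200,230,1.0,40),(382,352,215,1.555,40),(382,352,160,1.555,20))
E
```

```text
[468.15463733  41.54654623  57.20802883] 19.538784510437267
call
(-0.0, 0.0, -0.39, -0.0)
(-0.0, 0.0, -0.38, -0.0)
(-0.0, 0.0, -0.39, -0.0)
(-0.1, -0.15, -0.08, -0.97)
(-0.08, -0.16, -0.08, -0.97)
(-0.07, -0.17, -0.08, -0.98)
(-0.05, -0.17, -0.08, -0.97)
(-0.03, -0.18, -0.08, -0.98)
(-0.02, -0.18, -0.09, -0.97)
(0.0, -0.18, -0.08, -0.98)
call
(0.02, -0.18, -0.09, -0.97)
(0.04, -0.17, -0.08, -0.98)
(0.05, -0.17, -0.09, -0.97)
(0.07, -0.17, -0.08, -0.98)
(0.09, -0.15, -0.09, -0.97)
(0.25, -0.2, 0.03, -0.93)
(0.26, -0.18, 0.03, -0.92)
(0.28, -0.16, 0.03, -0.93)
(0.29, -0.13, 0.03, -0.92)
(0.3, -0.1, 0.03, -0.93)
call
(0.31, -0.07, 0.04, -0.92)
(0.0, -0.0, 0.23, -0.0)
(0.0, -0.0, 0.23, -0.0)
(0.0, -0.0, 0.23, -0.0)
end [382.  351.8 159.6] 1.555
```

Request:
{"method": "jog_arm", "body": {"targets": [{"xyz": [0, 0, -0.39], "spin": 0}, {"xyz": [0, 0, -0.38], "spin": 0}, {"xyz": [0, 0, -0.39], "spin": 0}, {"xyz": [-0.1, -0.15, -0.08], "spin": -0.97}, {"xyz": [-0.08, -0.16, -0.08], "spin": -0.97}, {"xyz": [-0.07, -0.17, -0.08], "spin": -0.98}, {"xyz": [-0.05, -0.17, -0.08], "spin": -0.97}, {"xyz": [-0.03, -0.18, -0.08], "spin": -0.98}, {"xyz": [-0.02, -0.18, -0.09], "spin": -0.97}, {"xyz": [0, -0.18, -0.08], "spin": -0.98}]}}

```text
time: 51.75
tool_pos: [428.1, 135.4, 196.3]
tcp_rot: [-3.141, -0.001, 0.516]
contact_force: [0.1, 0.3, 0.1]
grip_width: 19.6
finger_force: 30.0
```

Request:
{"method": "jog_arm", "body": {"targets": [{"xyz": [0.02, -0.18, -0.09], "spin": -0.97}, {"xyz": [0.04, -0.17, -0.08], "spin": -0.98}, {"xyz": [0.05, -0.17, -0.09], "spin": -0.97}, {"xyz": [0.07, -0.17, -0.08], "spin": -0.98}, {"xyz": [0.09, -0.15, -0.09], "spin": -0.97}, {"xyz": [0.25, -0.2, 0.03], "spin": -0.93}, {"xyz": [0.26, -0.18, 0.03], "spin": -0.92}, {"xyz": [0.28, -0.16, 0.03], "spin": -0.93}, {"xyz": [0.29, -0.13, 0.03], "spin": -0.92}, {"xyz": [0.3, -0.1, 0.03], "spin": -0.93}]}}

```text
time: 53.0
tool_pos: [384.6, 328.0, 218.3]
tcp_rot: [-3.141, -0.001, 1.466]
contact_force: [0.4, 0.8, -1.3]
grip_width: 19.9
finger_force: 30.0
```

Request:
{"method": "jog_arm", "body": {"targets": [{"xyz": [0.31, -0.07, 0.03], "spin": -0.92}, {"xyz": [0, 0, 0], "spin": 0}, {"xyz": [0, 0, 0.2], "spin": 0}, {"xyz": [0, 0, 0.2], "spin": 0}, {"xyz": [0, 0, 0.2], "spin": 0}, {"xyz": [0, 0, 0.09], "spin": 0}, {"xyz": [0, 0, 0], "spin": 0}, {"xyz": [0, 0, 0], "spin": 0}, {"xyz": [0, 0, 0], "spin": 0}, {"xyz": [0, 0, 0], "spin": 0}]}}

```text
time: 54.25
tool_pos: [382.5, 351.9, 160.6]
tcp_rot: [3.141, -0.0, 1.555]
contact_force: [0.3, -0.2, -1.4]
grip_width: 19.9
finger_force: 30.0
```

Request:
{"method": "jog_arm", "body": {"targets": [{"xyz": [0, 0, 0.1], "spin": 0}, {"xyz": [0, 0, 0.1], "spin": 0}, {"xyz": [0, 0, 0.1], "spin": 0}, {"xyz": [0, 0, 0.08], "spin": 0}, {"xyz": [0, 0, 0.05], "spin": 0}, {"xyz": [0, 0, 0], "spin": 0}, {"xyz": [0, 0, 0], "spin": 0}, {"xyz": [0, 0, 0], "spin": 0}, {"xyz": [0, 0, 0], "spin": 0}, {"xyz": [0, 0, 0], "spin": 0}]}}

```text
time: 55.5
tool_pos: [382.4, 351.8, 125.9]
tcp_rot: [3.142, 0.0, 1.555]
contact_force: [0.1, -0.4, -1.4]
grip_width: 20.1
finger_force: 30.0
```

Request:
{"method": "jog_arm", "body": {"targets": [{"xyz": [0, 0, 0], "spin": 0}, {"xyz": [0, 0, 0], "spin": 0}, {"xyz": [0, 0, 0], "spin": 0}, {"xyz": [0, 0, 0], "spin": 0}, {"xyz": [0, 0, -0.1], "spin": 0}, {"xyz": [0, 0, -0.3], "spin": 0}, {"xyz": [0, 0, -0.4], "spin": 0}, {"xyz": [0, 0, -0.5], "spin": 0}, {"xyz": [0, 0, 0], "spin": 0}, {"xyz": [0, 0, 0], "spin": 0}], "gripper": 35}}

```text
time: 56.75
tool_pos: [382.1, 351.6, 229.6]
tcp_rot: [-3.141, 0.0, 1.555]
contact_force: [-0.4, 0.0, -0.9]
grip_width: 32.3
finger_force: 0.0
```

```bash
python3 - <<'E'
from plan import *
plan((450,100,220,.9,45),(478,-301,200,-.13,45))
E
```

```text
call
(-0.45, 0.13, 0.02, 0.94)
(-0.43, 0.17, 0.02, 0.93)
(-0.42, 0.21, 0.02, 0.94)
(-0.39, 0.25, 0.02, 0.93)
(-0.37, 0.28, 0.01, 0.94)
(-0.34, 0.32, 0.02, 0.93)
(-0.31, 0.34, 0.01, 0.94)
(-0.34, 0.31, 0.02, 0.94)
(-0.31, 0.34, 0.02, 0.94)
(-0.27, 0.37, 0.02, 0.94)
call
(-0.24, 0.39, 0.02, 0.93)
(-0.2, 0.41, 0.02, 0.94)
(-0.16, 0.43, 0.03, 0.93)
(-0.12, 0.44, 0.02, 0.94)
(-0.08, 0.45, 0.03, 0.93)
(-0.04, 0.45, 0.02, 0.94)
(0.0, 0.46, 0.03, 0.93)
(0.05, 0.45, 0.02, 0.94)
end [ 477.9 -301.1  200. ] -0.13
```

Request:
{"method": "jog_arm", "body": {"targets": [{"xyz": [-0.45, 0.13, 0.02], "spin": 0.94}, {"xyz": [-0.43, 0.17, 0.02], "spin": 0.93}, {"xyz": [-0.42, 0.21, 0.02], "spin": 0.94}, {"xyz": [-0.39, 0.25, 0.02], "spin": 0.93}, {"xyz": [-0.37, 0.28, 0.01], "spin": 0.94}, {"xyz": [-0.34, 0.32, 0.02], "spin": 0.93}, {"xyz": [-0.31, 0.34, 0.01], "spin": 0.94}, {"xyz": [-0.34, 0.31, 0.02], "spin": 0.94}, {"xyz": [-0.31, 0.34, 0.02], "spin": 0.94}, {"xyz": [0, 0, 0], "spin": 0}], "gripper": 80}}

```text
time: 58.0
tool_pos: [454.7, 25.3, 215.8]
tcp_rot: [-3.14, 0.002, 0.708]
contact_force: [-0.2, 0.9, -0.5]
grip_width: 73.6
finger_force: 0.0
```

```bash
python3 - <<'E'
from plan import *
a=bot.capture("top")
cv2.imwrite("pics/p6.png",np.hstack([crop(a,100,140,190,270,4),crop(a,285,140,390,270,4)]))
plan((478,-301,200,-.13,45))
E
```

```text
call
(-0.27, 0.37, 0.02, 0.93)
(-0.24, 0.39, 0.02, 0.93)
(-0.2, 0.41, 0.02, 0.93)
(-0.16, 0.43, 0.02, 0.94)
(-0.12, 0.44, 0.02, 0.93)
(-0.08, 0.45, 0.02, 0.94)
(-0.04, 0.45, 0.03, 0.93)
(0.01, 0.45, 0.02, 0.94)
(0.05, 0.45, 0.03, 0.93)
end [ 478.1 -300.6  200. ] -0.13
```

View pics/p6.png

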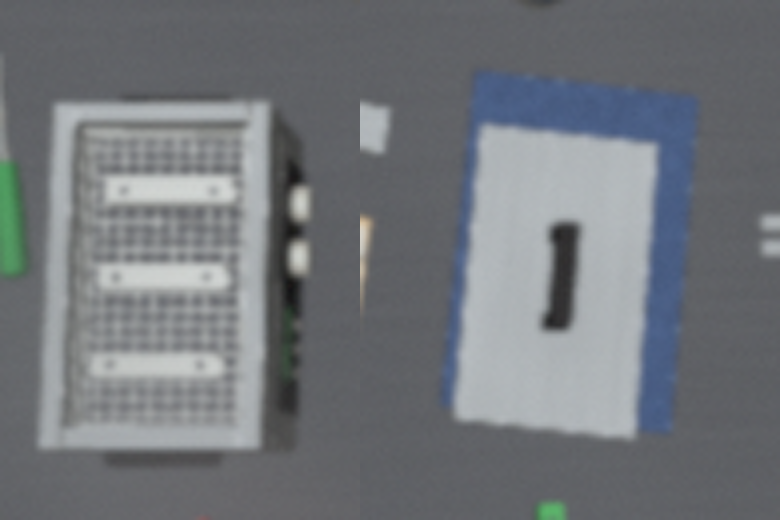

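```bash
python3 - <<'E'
from plan import *
W=lambda x,y,z:w("top",285+(x-360)/4-.4,140+y/4-.4,z)
L=[W(*p,16) for p in [(482,125),(657,142),(637,437),(454,420)]]
print(np.round(L),np.mean(L,0),[np.linalg.norm(L[i]-L[(i+1)%4]).round() for i in range(4)])
for i,j in((3,0),(2,1)): d=L[j]-L[i];print("yaw",np.arctan2(d[1],d[0]).round(4))
a,b=W(566,224,60),W(555,328,60);print("handle",a,b,(a+b)/2,np.arctan2(*(a-b)[::-1]))
print("handle2",W(565,272,60))
M=[W(*p,4) for p in [(474,70),(698,96),(672,433),(443,408)]];print("mat",np.mean(M,0),np.round(M))
E
```

```text
[[ 592. -225.]
 [ 574. -378.]
 [ 318. -348.]
 [ 335. -192.]] [ 454.94963434 -285.65429425] [np.float64(154.0), np.float64(258.0), np.float64(157.0), np.float64(259.0)]
yaw -0.1291
yaw -0.1176
handle [ 496.72056997 -286.92793921] [ 408.89599338 -273.87696084] [ 452.80828167 -280.40245002] -0.14752321778353925
handle2 [ 455.93736254 -284.3069081 ]
mat [ 482.32406861 -301.37872274] [[ 644. -222.]
 [ 617. -419.]
 [ 322. -381.]
 [ 346. -184.]]
```

```bash
python3 - <<'E'
from plan import *
plan((455,-285,150,-.125,45),(455,-285,32.5,-.125,20))
E
```

```text
call
(-0.28, 0.33, 0.09, 0.93)
(-0.25, 0.35, 0.09, 0.93)
(-0.22, 0.37, 0.09, 0.93)
(-0.18, 0.39, 0.09, 0.93)
(-0.14, 0.41, 0.09, 0.93)
(-0.1, 0.42, 0.09, 0.93)
(-0.07, 0.43, 0.09, 0.92)
(-0.02, 0.43, 0.1, 0.93)
(0.01, 0.44, 0.09, 0.92)
(0.0, -0.0, 0.25, 0.0)
call
(0.0, -0.0, 0.24, 0.0)
(0.0, -0.0, 0.25, 0.0)
(0.0, -0.0, 0.24, 0.0)
(0.0, -0.0, 0.25, 0.0)
(0.0, -0.0, 0.24, 0.0)
end [ 454.8 -285.1   32.8] -0.125
```

Request:
{"method": "jog_arm", "body": {"targets": [{"xyz": [-0.28, 0.33, 0.09], "spin": 0.93}, {"xyz": [-0.25, 0.35, 0.09], "spin": 0.93}, {"xyz": [-0.22, 0.37, 0.09], "spin": 0.93}, {"xyz": [-0.18, 0.39, 0.09], "spin": 0.93}, {"xyz": [-0.14, 0.41, 0.09], "spin": 0.93}, {"xyz": [-0.1, 0.42, 0.09], "spin": 0.93}, {"xyz": [-0.07, 0.43, 0.09], "spin": 0.92}, {"xyz": [-0.02, 0.43, 0.1], "spin": 0.93}, {"xyz": [0.01, 0.44, 0.09], "spin": 0.92}, {"xyz": [0, 0, 0], "spin": 0}]}}

```text
time: 59.3
tool_pos: [455.9, -285.0, 150.1]
tcp_rot: [-3.141, 0.002, -0.124]
contact_force: [0.2, 0.7, -1.2]
grip_width: 73.4
finger_force: 0.0
```

Request:
{"method": "jog_arm", "body": {"targets": [{"xyz": [0, 0, 0.3], "spin": 0}, {"xyz": [0, 0, 0.3], "spin": 0}, {"xyz": [0, 0, 0.3], "spin": 0}, {"xyz": [0, 0, 0.25], "spin": 0}, {"xyz": [0, 0, 0.2], "spin": 0}, {"xyz": [0, 0, 0.12], "spin": 0}, {"xyz": [0, 0, 0], "spin": 0}, {"xyz": [0, 0, 0], "spin": 0}, {"xyz": [0, 0, 0], "spin": 0}, {"xyz": [0, 0, 0], "spin": 0}]}}

```text
time: 60.55
tool_pos: [456.2, -284.7, 34.3]
tcp_rot: [3.141, -0.001, -0.123]
contact_force: [-0.3, -0.6, -0.2]
grip_width: 73.3
finger_force: 0.0
```

```bash
python3 - <<'E'
from plan import *
o=bot.get_obs();print(o['tool_pos'],o['tcp_rot'])
b=bot.capture("side");cv2.imwrite("pics/s7.png",crop(b,190,220,350,340,5))
E
```

```text
[ 456.15235428 -284.71248036   34.34530013] [ 3.14107483e+00 -6.74614260e-04 -1.23293058e-01]
```

View pics/s7.png

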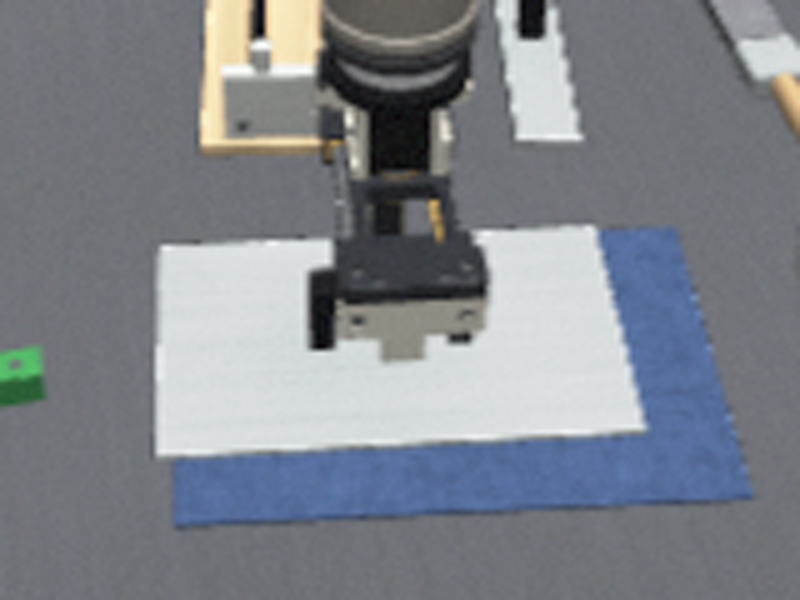

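Request:
{"method": "jog_arm", "body": {"targets": [{"xyz": [0, 0, 0], "spin": 0}, {"xyz": [0, 0, 0], "spin": 0}, {"xyz": [0, 0, 0], "spin": 0}, {"xyz": [0, 0, 0], "spin": 0}, {"xyz": [0, 0, 0], "spin": 0}, {"xyz": [0, 0, 0], "spin": 0}, {"xyz": [0, 0, 0], "spin": 0}, {"xyz": [0, 0, 0], "spin": 0}, {"xyz": [0, 0, -0.1], "spin": 0}, {"xyz": [0, 0, -0.1], "spin": 0}], "gripper": 0}}

```text
time: 61.85
tool_pos: [455.7, -284.1, 50.2]
tcp_rot: [-3.141, 0.001, -0.123]
contact_force: [-0.2, -0.1, -3.2]
grip_width: 19.9
finger_force: 30.0
```

```bash
python3 - <<'E'
from plan import *
W=lambda x,y,z:w("side",190+x/5-.4,220+y/5-.4,z)
L=[W(*p,16) for p in [(160,245),(597,227),(645,432),(157,457)]]
print(np.round(L),np.mean(L,0),[np.linalg.norm(L[i]-L[(i+1)%4]).round() for i in range(4)])
for i,j in((0,1),(3,2)): d=L[j]-L[i];print("yaw",np.arctan2(d[1],d[0]).round(4))
print((px("side",[456.15,-284.7,34.3])-[190,220])*5+2)
M=[W(*p,4) for p in [(678,228),(751,495),(175,525)]];print("mat",np.round(M))
E
```

```text
[[ 337. -195.]
 [ 593. -231.]
 [ 570. -384.]
 [ 316. -350.]] [ 453.94939586 -289.80164176] [np.float64(258.0), np.float64(154.0), np.float64(256.0), np.float64(156.0)]
yaw -0.14
yaw -0.1331
[392.56372089 303.10088083]
mat [[ 645. -230.]
 [ 615. -424.]
 [ 321. -384.]]
```

```bash
python3 - <<'E'
from plan import *
S=lambda x,y,z,oy:w("side",150+x/5-.4,oy+y/5-.4,z).round(1)
print("s5 rim FL,FR,BL",S(250,260,170,100),S(603,233,170,100),S(233,168,170,100))
print("s1 lid/rim FL FR BL BR",[S(*p,174,90) for p in [(250,305),(605,280),(235,218),(570,195)]])
print("s1 handle top ends",S(362,193,218,90),S(465,187,218,90))
a=bot.capture("side");t=bot.capture("top")
v=np.hstack([crop(a,185,100,285,170,4),crop(t,105,150,180,270,4)[:280]]) 
cv2.imwrite("pics/s8.png",v)
plan((455.7,-284,232,-.123,30),(453.3,349,232,-.016,42),(453.3,349,205,-.016,12))
E
```

```text
s5 rim FL,FR,BL [319.  268.5] [585.  259.5] [317.7 435.5]
s1 lid/rim FL FR BL BR [array([319.3, 268.7]), array([585.7, 256.3]), array([319. , 426.2]), array([592.9, 415.8])]
s1 handle top ends [415.3 354.6] [495.1 349.7]
call
(-0.0, -0.0, -0.32, -0.0)
(-0.0, -0.0, -0.32, -0.0)
(-0.0, -0.0, -0.32, -0.0)
(-0.0, -0.0, -0.33, -0.0)
(-0.0, -0.0, -0.32, -0.0)
(-0.01, -0.0, -0.33, -0.0)
(-0.0, -0.01, -0.32, -0.0)
(-0.06, -0.49, -0.0, -0.07)
(-0.06, -0.49, -0.0, -0.07)
(-0.06, -0.49, -0.0, -0.07)
call
(-0.05, -0.49, -0.0, -0.07)
(-0.05, -0.49, -0.0, -0.07)
(-0.05, -0.49, -0.0, -0.07)
(-0.04, -0.49, -0.0, -0.07)
(-0.04, -0.49, -0.0, -0.06)
(-0.03, -0.49, -0.0, -0.07)
(-0.03, -0.5, -0.0, -0.06)
(-0.03, -0.5, -0.0, -0.07)
(-0.03, -0.49, -0.0, -0.06)
(-0.02, -0.5, -0.0, -0.07)
call
(-0.02, -0.49, -0.0, -0.06)
(-0.02, -0.5, -0.0, -0.07)
(-0.01, -0.49, -0.0, -0.06)
(0.0, -0.0, 0.11, -0.0)
(0.0, -0.0, 0.11, -0.0)
(0.0, -0.0, 0.11, -0.0)
end [453.1 348.7 205.4] -0.016
```

View pics/s8.png

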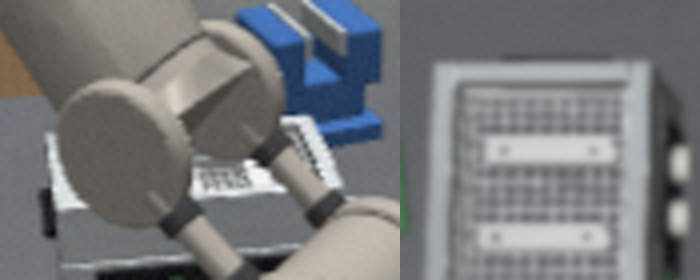

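Request:
{"method": "jog_arm", "body": {"targets": [{"xyz": [0, 0, -0.32], "spin": 0}, {"xyz": [0, 0, -0.32], "spin": 0}, {"xyz": [0, 0, -0.32], "spin": 0}, {"xyz": [0, 0, -0.33], "spin": 0}, {"xyz": [0, 0, -0.32], "spin": 0}, {"xyz": [0, 0, -0.33], "spin": 0}, {"xyz": [0, 0, -0.32], "spin": 0}, {"xyz": [-0.06, -0.3, 0], "spin": -0.06}, {"xyz": [-0.06, -0.49, 0], "spin": -0.06}, {"xyz": [-0.06, -0.49, 0], "spin": -0.07}]}}

```text
time: 63.2
tool_pos: [453.1, -179.9, 230.6]
tcp_rot: [-3.141, 0.0, -0.105]
contact_force: [0.6, 0.1, -3.1]
grip_width: 19.9
finger_force: 30.0
```

Request:
{"method": "jog_arm", "body": {"targets": [{"xyz": [-0.05, -0.49, 0], "spin": -0.07}, {"xyz": [-0.05, -0.49, 0], "spin": -0.07}, {"xyz": [-0.05, -0.49, 0], "spin": -0.07}, {"xyz": [-0.04, -0.49, 0], "spin": -0.07}, {"xyz": [-0.04, -0.49, 0], "spin": -0.06}, {"xyz": [-0.03, -0.49, 0], "spin": -0.07}, {"xyz": [-0.03, -0.5, 0], "spin": -0.06}, {"xyz": [-0.03, -0.5, 0], "spin": -0.07}, {"xyz": [-0.03, -0.49, 0], "spin": -0.06}, {"xyz": [-0.02, -0.5, 0], "spin": -0.06}]}}

```text
time: 64.45
tool_pos: [452.5, 215.7, 230.6]
tcp_rot: [3.141, 0.0, -0.038]
contact_force: [0.1, -0.2, -3.5]
grip_width: 20.2
finger_force: 30.0
```

Request:
{"method": "jog_arm", "body": {"targets": [{"xyz": [-0.02, -0.49, 0], "spin": -0.06}, {"xyz": [-0.02, -0.5, 0], "spin": -0.06}, {"xyz": [-0.01, -0.49, 0], "spin": -0.06}, {"xyz": [0, -0.19, 0], "spin": 0}, {"xyz": [0, 0, 0], "spin": 0}, {"xyz": [0, 0, 0], "spin": 0}, {"xyz": [0, 0, 0], "spin": 0}, {"xyz": [0, 0, 0], "spin": 0}, {"xyz": [0, 0, 0], "spin": 0}, {"xyz": [0, 0, 0], "spin": 0}]}}

```text
time: 65.7
tool_pos: [453.2, 348.0, 230.7]
tcp_rot: [3.142, -0.0, -0.02]
contact_force: [0.3, 0.1, -3.4]
grip_width: 19.7
finger_force: 30.0
```

```bash
python3 - <<'E'
from plan import *
o=bot.get_obs();print(o['tool_pos'],o['tcp_rot'],o['grip_width'])
a=bot.capture("side");v=crop(a,180,90,280,165,8)
cv2.imwrite("pics/s9.png",v)
plan((453.3,349.5,205,-.02,15))
E
```

```text
[453.18421517 348.01315112 230.69859754] [ 3.14150563e+00 -1.73884189e-05 -2.04040095e-02] 19.65189016002535
call
(0.0, -0.01, 0.16, -0.0)
(0.0, -0.01, 0.16, -0.0)
end [453.2 349.7 205.1] -0.02
```

View pics/s9.png

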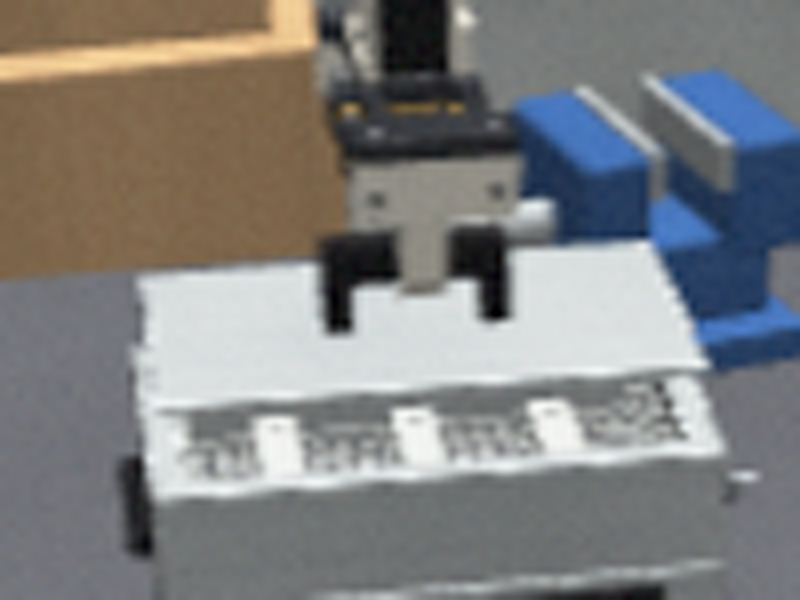

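```bash
python3 - <<'E'
from plan import *
S=lambda x,y,z:w("side",180+x/8-.45,90+y/8-.45,z).round(1)
l=[S(157,409,211),S(707,369,211),S(140,277,213)];r=[S(158,497,170),S(725,453,170)]
print("lid FL FR BL",l,"rim FL FR",r)
print("front diff (want +7.5 y)",l[0]-r[0],l[1]-r[1],"lid mid x",(l[0]+l[1])/2,"rim mid",(r[0]+r[1])/2)
E
```

```text
lid FL FR BL [array([321.2, 275.6]), array([577.2, 266.9]), array([324. , 425.4])] rim FL FR [array([317.9, 268.1]), array([584.9, 259.7])]
front diff (want +7.5 y) [3.3 7.5] [-7.7  7.2] lid mid x [449.2  271.25] rim mid [451.4 263.9]
```

Request:
{"method": "jog_arm", "body": {"targets": [{"xyz": [0.01, 0, 0.1], "spin": 0}, {"xyz": [0.01, 0, 0.1], "spin": 0}, {"xyz": [0, 0, 0.08], "spin": 0}, {"xyz": [0, 0, 0.06], "spin": 0}, {"xyz": [0, 0, 0.04], "spin": 0}, {"xyz": [0, 0, 0.03], "spin": 0}, {"xyz": [0, 0, 0.03], "spin": 0}, {"xyz": [0, 0, 0.02], "spin": 0}, {"xyz": [0, 0, 0], "spin": 0}, {"xyz": [0, 0, 0], "spin": 0}]}}

```text
time: 67.0
tool_pos: [454.8, 348.1, 194.0]
tcp_rot: [-3.142, -0.0, -0.02]
contact_force: [1.0, -1.2, -4.0]
grip_width: 19.8
finger_force: 30.0
```

Request:
{"method": "jog_arm", "body": {"targets": [{"xyz": [0, 0, 0.02], "spin": 0}, {"xyz": [0, 0, 0.01], "spin": 0}, {"xyz": [0, 0, 0], "spin": 0}, {"xyz": [0, 0, 0], "spin": 0}, {"xyz": [0, 0, 0], "spin": 0}, {"xyz": [0, 0, 0], "spin": 0}, {"xyz": [0, 0, 0], "spin": 0}, {"xyz": [0, 0, 0], "spin": 0}, {"xyz": [0, 0, 0], "spin": 0}, {"xyz": [0, 0, 0], "spin": 0}]}}

```text
time: 68.25
tool_pos: [454.8, 348.1, 191.9]
tcp_rot: [-3.141, -0.0, -0.02]
contact_force: [-2.9, -1.6, 5.9]
grip_width: 19.6
finger_force: 30.0
```

Request:
{"method": "jog_arm", "body": {"targets": [{"xyz": [0, 0, 0], "spin": 0}, {"xyz": [0, 0, 0], "spin": 0}, {"xyz": [0, 0, 0], "spin": 0}, {"xyz": [0, 0, 0], "spin": 0}, {"xyz": [0, 0, 0], "spin": 0}, {"xyz": [0, 0, 0], "spin": 0}, {"xyz": [0, 0, -0.2], "spin": 0}, {"xyz": [0, 0, -0.4], "spin": 0}, {"xyz": [0, 0, -0.4], "spin": 0}, {"xyz": [0, 0, 0], "spin": 0}], "gripper": 80}}

```text
time: 69.5
tool_pos: [455.8, 348.7, 274.2]
tcp_rot: [-3.139, -0.005, -0.02]
contact_force: [0.3, 0.1, -0.1]
grip_width: 73.3
finger_force: 0.0
```

```bash
python3 - <<'E'
from plan import *
plan((590,130,200,.8,45),(612,-6,160,1.402,45))
a=bot.capture("top");s=bot.capture("side")
cv2.imwrite("pics/p10.png",np.hstack([crop(a,195,140,300,270,4),crop(s,180,95,280,225,3)[:520].copy() if 0 else cv2.resize(s[95:225,180:275],(380,520),interpolation=cv2.INTER_CUBIC)]))
E
```

```text
call
(0.19, 0.3, 0.1, -0.91)
(0.16, 0.32, 0.1, -0.91)
(0.14, 0.33, 0.1, -0.91)
(0.1, 0.34, 0.1, -0.91)
(0.07, 0.35, 0.11, -0.91)
(0.04, 0.35, 0.1, -0.91)
(0.01, 0.36, 0.11, -0.91)
(-0.02, 0.36, 0.1, -0.92)
(-0.05, 0.35, 0.11, -0.91)
(-0.15, 0.2, 0.07, -0.86)
call
(-0.16, 0.18, 0.07, -0.86)
(-0.18, 0.17, 0.07, -0.86)
(-0.19, 0.15, 0.07, -0.86)
(-0.2, 0.14, 0.07, -0.86)
(-0.22, 0.12, 0.07, -0.86)
(-0.23, 0.1, 0.08, -0.86)
end [612.1  -6.4 159.8] 1.402
```

View pics/p10.png

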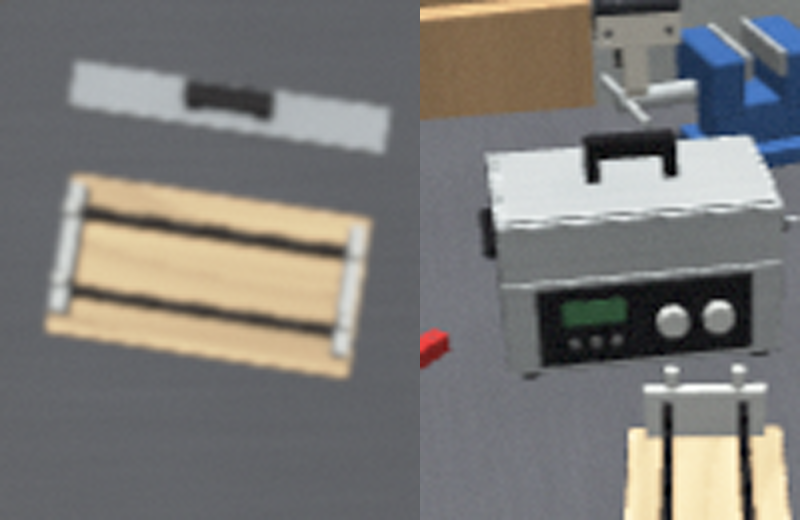

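```bash
python3 - <<'E'
from plan import *
W=lambda x,y,z:w("top",195+x/4-.4,140+y/4-.4,z)
m=lambda L,z:np.mean([W(*p,z) for p in L],0).round(1)
print("bar",m([(75,60),(390,107),(383,154),(70,105)],12))
print("seat via cheeks",m([(79,178),(58,313),(362,222),(341,357)],82))
C=[W(*p,10) for p in [(72,173),(371,217),(349,378),(46,331)]]
print("board",np.mean(C,0),[np.arctan2(-(C[j]-C[i])[0],(C[j]-C[i])[1]) for i,j in((1,0),(2,3))])
E
```

```text
bar [612.9  -3.8]
seat via cheeks [462.2  14.2]
board [464.8126175   15.72958149] [np.float64(-0.16389363146456576), np.float64(-0.16980127688493432)]
```

Request:
{"method": "jog_arm", "body": {"targets": [{"xyz": [0.19, 0.3, 0.1], "spin": -0.91}, {"xyz": [0.16, 0.32, 0.1], "spin": -0.91}, {"xyz": [0.14, 0.33, 0.1], "spin": -0.91}, {"xyz": [0.1, 0.34, 0.1], "spin": -0.91}, {"xyz": [0.07, 0.35, 0.11], "spin": -0.91}, {"xyz": [0.04, 0.35, 0.1], "spin": -0.91}, {"xyz": [0.01, 0.36, 0.11], "spin": -0.91}, {"xyz": [-0.02, 0.36, 0.1], "spin": -0.92}, {"xyz": [-0.05, 0.35, 0.11], "spin": -0.91}, {"xyz": [-0.15, 0.2, 0.07], "spin": -0.86}], "gripper": 65}}

```text
time: 70.85
tool_pos: [591.8, 108.3, 189.0]
tcp_rot: [-3.139, 0.002, 0.888]
contact_force: [0.1, 0.3, -0.0]
grip_width: 59.8
finger_force: 0.0
```

Request:
{"method": "jog_arm", "body": {"targets": [{"xyz": [-0.16, 0.18, 0.07], "spin": -0.86}, {"xyz": [-0.18, 0.17, 0.07], "spin": -0.86}, {"xyz": [-0.19, 0.15, 0.07], "spin": -0.86}, {"xyz": [-0.2, 0.14, 0.07], "spin": -0.86}, {"xyz": [-0.22, 0.12, 0.07], "spin": -0.86}, {"xyz": [-0.23, 0.1, 0.08], "spin": -0.86}, {"xyz": [0, 0, 0], "spin": 0}, {"xyz": [0, 0, 0], "spin": 0}, {"xyz": [0, 0, 0], "spin": 0}, {"xyz": [0, 0, 0], "spin": 0}]}}

```text
time: 72.1
tool_pos: [611.1, -6.3, 157.3]
tcp_rot: [3.141, -0.0, 1.402]
contact_force: [-0.0, 1.3, 0.1]
grip_width: 59.6
finger_force: 0.0
```

```bash
python3 - <<'E'
from plan import *
s=(612.1,-6.2,157.8,1.402)
plan((612.1,-6.2,80,1.402,25),(612.1,-6.2,20.8,1.402,15))
plan((612.1,-6.2,170,1.402,30),(463.2,15,170,1.402,30),(463.2,15,100,1.402,20),start=(612.1,-6.2,21,1.402))
E
```

```text
call
(0.0, 0.0, 0.24, 0.0)
(0.0, 0.0, 0.24, 0.0)
(0.0, 0.01, 0.24, 0.0)
(0.0, 0.0, 0.25, 0.0)
(0.0, 0.0, 0.18, 0.0)
(0.0, 0.0, 0.19, 0.0)
(0.0, 0.0, 0.18, 0.0)
(0.0, 0.0, 0.19, 0.0)
end [611.9  -6.5  20.5] 1.402
call
(0.0, 0.0, -0.37, -0.0)
(-0.0, 0.0, -0.37, -0.0)
(-0.0, 0.0, -0.37, -0.0)
(-0.0, 0.0, -0.38, -0.0)
(-0.0, 0.0, -0.37, -0.0)
(-0.01, -0.31, -0.0, -0.0)
(-0.01, -0.31, -0.0, -0.0)
(-0.01, -0.31, -0.0, -0.0)
(-0.01, -0.32, -0.0, -0.0)
(-0.01, -0.31, -0.0, -0.0)
call
(-0.0, -0.32, -0.0, -0.0)
(-0.0, 0.0, 0.22, -0.0)
(-0.0, 0.0, 0.22, -0.0)
(-0.0, 0.0, 0.22, -0.0)
(-0.0, 0.0, 0.21, -0.0)
end [463.2  15.1 100.2] 1.402
```

Request:
{"method": "jog_arm", "body": {"targets": [{"xyz": [0, 0, 0.24], "spin": 0}, {"xyz": [0, 0, 0.24], "spin": 0}, {"xyz": [0, 0, 0.24], "spin": 0}, {"xyz": [0, 0, 0.25], "spin": 0}, {"xyz": [0, 0, 0.25], "spin": 0}, {"xyz": [0, 0, 0.22], "spin": 0}, {"xyz": [0, 0, 0.17], "spin": 0}, {"xyz": [0, 0, 0.09], "spin": 0}, {"xyz": [0, 0, 0], "spin": 0}, {"xyz": [0, 0, 0], "spin": 0}]}}

```text
time: 73.35
tool_pos: [611.6, -7.1, 21.7]
tcp_rot: [3.14, 0.0, 1.402]
contact_force: [-0.5, 0.1, -0.3]
grip_width: 59.4
finger_force: 0.0
```

Request:
{"method": "jog_arm", "body": {"targets": [{"xyz": [0, 0, 0], "spin": 0}, {"xyz": [0, 0, 0], "spin": 0}, {"xyz": [0, 0, 0], "spin": 0}, {"xyz": [0, 0, 0], "spin": 0}, {"xyz": [0, 0, 0], "spin": 0}, {"xyz": [0, 0, 0], "spin": 0}, {"xyz": [0, 0, 0], "spin": 0}, {"xyz": [0, 0, -0.1], "spin": 0}, {"xyz": [0, 0, -0.2], "spin": 0}, {"xyz": [0, 0, 0], "spin": 0}], "gripper": 0}}

```text
time: 74.6
tool_pos: [612.3, -7.2, 47.1]
tcp_rot: [3.138, -0.0, 1.402]
contact_force: [-0.9, -0.4, -1.8]
grip_width: 19.9
finger_force: 30.0
```

```bash
python3 - <<'E'
from plan import *
plan((612.1,-7,170,1.402,30),(463,14.2,170,1.402,30),(463,14.2,115,1.402,20))
E
```

```text
call
(0.0, -0.0, -0.31, -0.0)
(0.0, -0.0, -0.31, -0.0)
(0.0, -0.0, -0.31, -0.0)
(0.0, -0.0, -0.3, -0.0)
(0.0, -0.0, -0.31, -0.0)
(-0.01, -0.31, 0.0, -0.0)
(-0.01, -0.31, 0.0, -0.0)
(-0.01, -0.32, 0.0, -0.0)
(-0.01, -0.31, 0.0, -0.0)
(-0.01, -0.32, 0.0, -0.0)
call
(-0.0, -0.31, 0.0, -0.0)
(-0.0, -0.0, 0.23, -0.0)
(-0.0, -0.0, 0.23, -0.0)
(-0.0, -0.0, 0.23, -0.0)
end [463.3  14.2 115.1] 1.402
```

Request:
{"method": "jog_arm", "body": {"targets": [{"xyz": [0, 0, -0.31], "spin": 0}, {"xyz": [0, 0, -0.31], "spin": 0}, {"xyz": [0, 0, -0.31], "spin": 0}, {"xyz": [0, 0, -0.3], "spin": 0}, {"xyz": [0, 0, -0.31], "spin": 0}, {"xyz": [-0.01, -0.31, 0], "spin": 0}, {"xyz": [-0.01, -0.31, 0], "spin": 0}, {"xyz": [-0.01, -0.32, 0], "spin": 0}, {"xyz": [-0.01, -0.31, 0], "spin": 0}, {"xyz": [-0.01, -0.32, 0], "spin": 0}]}}

```text
time: 75.85
tool_pos: [485.6, 10.3, 168.4]
tcp_rot: [3.141, 0.0, 1.402]
contact_force: [-0.1, 1.1, -2.3]
grip_width: 20.0
finger_force: 30.0
```

Request:
{"method": "jog_arm", "body": {"targets": [{"xyz": [0, -0.31, 0], "spin": 0}, {"xyz": [0, 0, 0.23], "spin": 0}, {"xyz": [0, 0, 0.23], "spin": 0}, {"xyz": [0, 0, 0.23], "spin": 0}, {"xyz": [0, 0, 0], "spin": 0}, {"xyz": [0, 0, 0], "spin": 0}, {"xyz": [0, 0, 0], "spin": 0}, {"xyz": [0, 0, 0], "spin": 0}, {"xyz": [0, 0, 0], "spin": 0}, {"xyz": [0, 0, 0], "spin": 0}]}}

```text
time: 77.1
tool_pos: [462.2, 14.3, 113.2]
tcp_rot: [3.141, 0.0, 1.402]
contact_force: [-0.0, -0.2, -1.6]
grip_width: 20.2
finger_force: 30.0
```

```bash
python3 - <<'E'
from plan import *
o=bot.get_obs();print(o['tool_pos'],o['tcp_rot'],o['grip_width'])
s=bot.capture("side");cv2.imwrite("pics/s11.png",crop(s,200,155,300,230,8))
E
```

```text
[462.21890293  14.33349398 113.17202705] [3.14140125e+00 7.02611003e-05 1.40175492e+00] 20.178269349087604
```

View pics/s11.png

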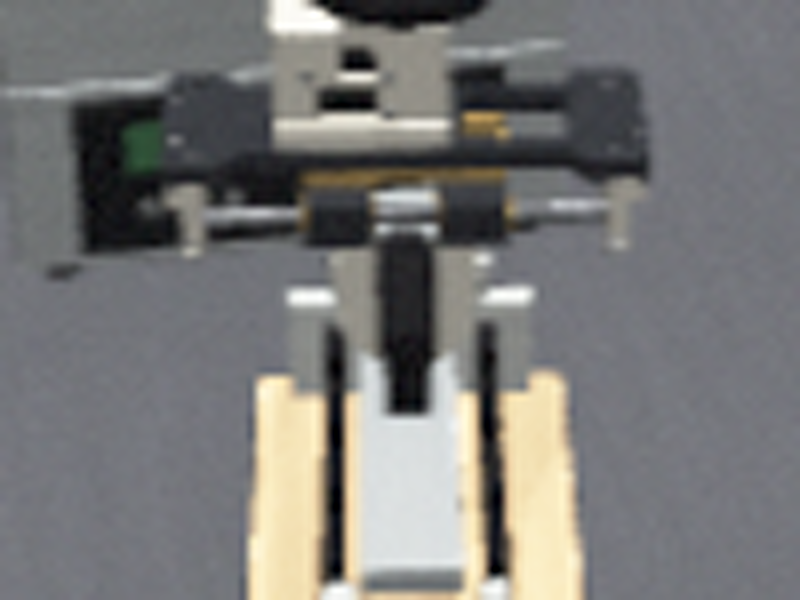

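Request:
{"method": "jog_arm", "body": {"targets": [{"xyz": [0, 0, 0.08], "spin": 0}, {"xyz": [0, 0, 0.08], "spin": 0}, {"xyz": [0, 0, 0.06], "spin": 0}, {"xyz": [0, 0, 0.05], "spin": 0}, {"xyz": [0, 0, 0.04], "spin": 0}, {"xyz": [0, 0, 0.03], "spin": 0}, {"xyz": [0, 0, 0.03], "spin": 0}, {"xyz": [0, 0, 0], "spin": 0}, {"xyz": [0, 0, 0], "spin": 0}, {"xyz": [0, 0, 0], "spin": 0}]}}

```text
time: 78.4
tool_pos: [462.3, 14.3, 83.6]
tcp_rot: [3.141, 0.0, 1.402]
contact_force: [-0.7, 0.1, -2.7]
grip_width: 20.0
finger_force: 30.0
```

Request:
{"method": "jog_arm", "body": {"targets": [{"xyz": [0, 0, 0.02], "spin": 0}, {"xyz": [0, 0, 0.01], "spin": 0}, {"xyz": [0, 0, 0], "spin": 0}, {"xyz": [0, 0, 0], "spin": 0}, {"xyz": [0, 0, 0], "spin": 0}, {"xyz": [0, 0, 0], "spin": 0}, {"xyz": [0, 0, 0], "spin": 0}, {"xyz": [0, 0, 0], "spin": 0}, {"xyz": [0, 0, 0], "spin": 0}, {"xyz": [0, 0, 0], "spin": 0}]}}

```text
time: 79.65
tool_pos: [462.1, 14.4, 81.1]
tcp_rot: [-3.142, 0.0, 1.402]
contact_force: [0.4, -1.0, -1.5]
grip_width: 19.8
finger_force: 30.0
```

Request:
{"method": "jog_arm", "body": {"targets": [{"xyz": [0, 0, 0], "spin": 0}, {"xyz": [0, 0, 0], "spin": 0}, {"xyz": [0, 0, 0], "spin": 0}, {"xyz": [0, 0, 0], "spin": 0}, {"xyz": [0, 0, 0], "spin": 0}, {"xyz": [0, 0, 0], "spin": 0}, {"xyz": [0, 0, -0.2], "spin": 0}, {"xyz": [0, 0, -0.5], "spin": 0}, {"xyz": [0, 0, -0.5], "spin": 0}, {"xyz": [0, 0, -0.5], "spin": 0}], "gripper": 70}}

```text
time: 80.9
tool_pos: [461.9, 14.4, 218.4]
tcp_rot: [-3.142, 0.0, 1.402]
contact_force: [1.1, 0.0, -1.1]
grip_width: 64.2
finger_force: 0.0
```

Request:
{"method": "jog_arm", "body": {"targets": [{"xyz": [-0.4, 0, 0], "spin": 0}, {"xyz": [-0.6, 0, 0], "spin": 0}, {"xyz": [-0.6, 0, 0], "spin": 0}, {"xyz": [-0.6, 0, 0], "spin": 0}, {"xyz": [-0.6, 0, 0], "spin": 0}, {"xyz": [-0.6, 0, 0], "spin": 0}, {"xyz": [-0.6, 0, 0], "spin": 0}, {"xyz": [0, 0, 0], "spin": 0}, {"xyz": [0, 0, 0], "spin": 0}, {"xyz": [0, 0, 0], "spin": 0}]}}

```text
time: 82.15
tool_pos: [408.6, -299.9, 217.2]
tcp_rot: [-3.142, -0.0, 1.403]
contact_force: [0.3, -0.6, -0.4]
grip_width: 64.4
finger_force: 0.0
```

```bash
python3 - <<'E'
from plan import *
a=bot.capture("top");s=bot.capture("side")
cv2.imwrite("pics/p12.png",np.vstack([crop(a,98,155,298,255,4)[:, :],cv2.resize(s[120:172+0,180:388-8],(800,200),interpolation=cv2.INTER_CUBIC)])[:600])
E
```

```text
(no output)
```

View pics/p12.png

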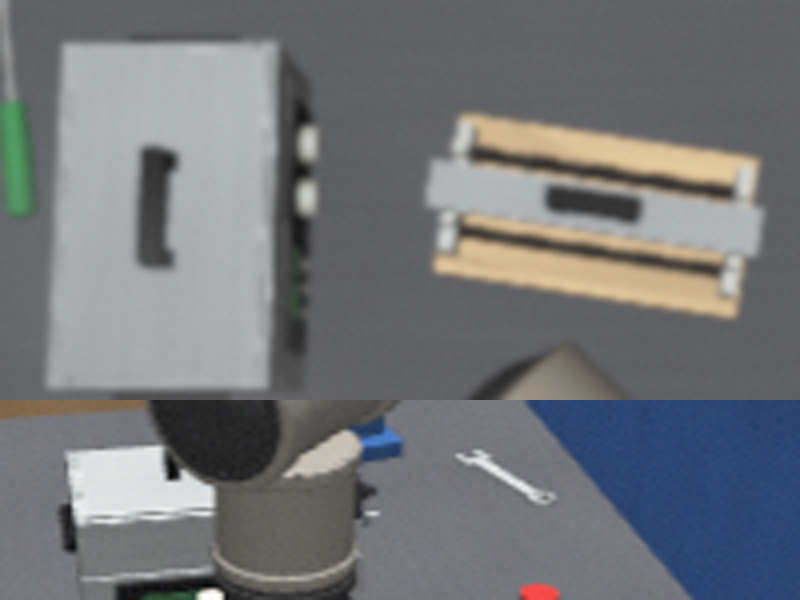

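```bash
python3 -c "
from plant import bot
print(bot.close_job())"
```

```text
the job is handed in; nothing more can be done
None
```

The job is handed in at about 82 s: all three tubes present (tube4 was absent from the start) lie flat side by side in the basket, the lid is back on the cleaner, and the bar is back in its brackets, handle up. The lid was knocked aside on the mat mid-run, so I re-measured it before the pick-up. The grader's verdict was not shown to me.

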